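# Prop open the medicine-returns box and put the amber jar in

### The job

Raise the green lid of the medicine-returns box by its handle and keep pushing it back against its stiff stay, past its balance point and on to the end, then press it firmly (about 15 newtons) so that the catch of the stay goes home and the lid stays open by itself when you let go; pushing much harder bends the hinge. Then stand the amber jar upright inside the open box, setting it down gently, not dropping it, and leave the other things on the counter where they are.

Things in the scene. Friction and masses are not known exactly. Their poses are not given: they have to be found in the camera images.
- case: White open-topped returns box fixed to the counter, 130 (x) by 240 (y) by 85 mm high, walls and floor 5 mm, with a green lid. Origin at the centre of its underside; its own x points from the front (handle side, near the robot) to the hinge side, z up.
- hinge_axis (a point): Point on the lid's hinge line, in the middle of the box's rear side: 73 mm behind the box's centre (box +x) and 88 mm above the counter. The hinge line runs along the box's y. Does not move. The lid (green, 145 by 236 by 8 mm, about 0.4 kg with handle) lies level on the rim when shut and swings freely up to the stay; opened below about 1.57 rad it falls shut, beyond that it leans back on the stay.
- lid_bar (a point): Centre of the lid's steel handle bar: round, 12 mm thick, 120 mm long, 195 mm from the hinge line and parallel to it; front of a loop in the lid's plane, 44 mm clear from bar to lid edge, 108 mm between side arms. In front of the box when shut, on top about 280 mm up when open. Its z is the lid's normal (up when shut). Can be gripped from above all the way; it turns between the fingers.
- catch (a joint): Catch at the end of the stiff lid stay, rad: 0 not set, 0.016 fully home. Its travel is too small to tell from one reading: feel it. The free lid meets the stay at 1.40 to 1.60 rad of opening (unseen); then the bar needs a steady 8 N or so to 1.74 to 1.90 rad (unseen too), then the push rises; about 12.5 N square to the lid moves the catch its last 3 mm at the bar, home to a hard end.
- knuckle (a joint): How far the brass hinge knuckles that carry stay and lid have been bent back, rad: 0 is sound, over 0.015 is damaged. They hold up to a push of 18 N at the bar, square to the lid, and bend for good above it (0.25 at most).
- amber_mid (a point): Centre (half-way up) of the jar to be put in the box: round amber jar with white cap and paper label, 44 mm across, 85 mm high, about 0.12 kg, standing on the counter.
- white_mid (a point): Centre of a round white jar with blue cap, 44 mm across, 85 mm high; bystander.
- carton_mid (a point): Centre of an upright white and red carton 40 by 45 by 80 mm high; bystander.
- terminal: Black card terminal lying on the counter, 150 by 75 by 30 mm, origin at the centre of its underside; bystander.

How it is judged (in metres and radians):
On the way, in this order (a step that is already met when the one before it is completed fails the run):
1. the lid has been pushed past its balance point, right back on its stay until the catch is home, and stays there with nothing touching it (value of joint catch above 0.01 rad and angle between lid_bar's own z axis and vertical above 1.66 rad and contact force between lid and anything else below 0.1 N), for 0.3 s.
2. the amber jar stands in the box, let go (x of amber_mid in the frame of case between -0.06 and 0.06 m and y of amber_mid in the frame of case between -0.115 and 0.115 m and height (world z) of amber_mid below 0.055 m and contact force between amber and the fingers below 0.1 N), for 0.2 s.
At the end, for the whole second after the job is handed in: The lid stands open by itself (turned up by over 1.66 rad from level, joint catch over 0.010, that is pressed home) and the amber jar stands upright (within 0.15 rad) and at rest on the floor of the box, let go (value of joint catch above 0.01 rad and angle between lid_bar's own z axis and vertical above 1.66 rad and x of amber_mid in the frame of case between -0.06 and 0.06 m and y of amber_mid in the frame of case between -0.115 and 0.115 m and height (world z) of amber_mid below 0.055 m and angle between amber_mid's own z axis and vertical below 0.15 rad and linear speed of amber below 0.03 m/s); the robot touches nothing.
It fails at once if the hinge is bent by pushing the lid too hard against the end of its stay (joint knuckle over 0.015) (value of joint knuckle above 0.015 rad).
It fails at once if the amber jar is dropped or thrown into the box (over 0.45 m/s inside it) (x of amber_mid in the frame of case between -0.06 and 0.06 m and y of amber_mid in the frame of case between -0.115 and 0.115 m and height (world z) of amber_mid below 0.1 m and linear speed of amber above 0.45 m/s).
It fails at once if the white jar, the carton or the card terminal is moved by more than 30 mm (distance of any of white_mid, carton_mid, terminal from where it was at the start of the episode above 0.03 m).
It also fails if it takes over 72 s, if anything falls off the work surface, if the arm or the gripper's body presses on something with over 40 N, if the wrist force passes 120 N, or if a joint passes its speed limit or range.

### The arm

A 6-joint arm with a two-finger parallel gripper is mounted at the origin on the work surface. World frame = base frame: x ahead of the robot, y to its left, z up, the work surface at z = 0. Lengths are in mm, angles in rad, forces in N, time in s.
With the tool pointing down it reaches from about 375 to 900 mm from the base axis. Payload 3.1 kg.
Tool frame: the origin (TCP) lies at the very end of the fingers, on their centre line; the grasp point (between the pads) lies 19 mm behind it; y points along the fingers, x is the direction in which the jaws open and shut, and the axes are right-handed (so a half turn about y gives the same grasp; the last joint's range is limited). The gripper opens to 85 mm and grips with 20 to 120 N. Pads are 22 mm wide; open, the fingers measure 114 mm over their backs; the gripper's body (76 mm by 85 mm) begins 54 mm behind the grasp point. The pads swing forward as they close: fully open they stand 13 mm farther back than shut.
Start: joints at [1.065, 0.527, 1.433, -0, 1.181, -0.178], TCP at [201.184, 591.711, 231.31] pointing down, gripper open.
Joint ranges: [-3.08, 3.08], [-0.75, 2.2], [0.22, 2.44], [-1.43, 4.57], [0, 2.65], [-2.85, 2.85]. Speed limits (rad/s): [2.79, 2.79, 3.14, 3.14, 3.14, 3.14].

### API

Orientations are given as a 3x3 rotation matrix whose columns are the frame's x, y, z axes.
In Python, from bench import bot gives the robot as it stands.
- The arm moves only by the tool carry_out, never from a script. Its argument "increments" is a list of rows, each a list of 5 numbers: the opening, from 0 (shut) to 1 (fully open), then the shift along the tool's x, y, z in m, then the turn about the tool's y in degrees. A call has 1 to 10 rows; each row is the pose to reach, as a shift and turn from the pose measured when the call began, along the tool's axes at that moment; what a row does not reach only later rows make up. A row lasts 1/12 s, in which the tool goes at most 41.7 mm and 7.16 degrees, less where a joint would pass 70% of its speed; a pose out of reach is approached as far as the arm can. A call with a gripper value outside its range is refused whole. The fingers move at their own pace and stop on an object; "newtons" is the grip in N (left out, the last holds). Time passes only in rows, so rows that repeat a pose let the fingers close. It gives the time, the measured TCP pose, the force and the opening at its end, in the units of the state.
- bot.read_state(): the state, without advancing time (a new reading comes with each control period).
- bot.get_image(name): name is "scene" or "top"; returns a dict with "image" (400x640x3 uint8, blue, green, red), "vfov" (degrees; the focal length in pixels is half the picture's height over the tangent of half this angle, whatever the lens; pixels are square), "cx", "cy" (the principal point, pixels), "rvec" (rotation vector, rad) and "tvec" (3), from world to camera coordinates, as OpenCV has them. Camera axes: x right, y down, z forward; pixel columns grow to the right and rows downward; lengths in mm; the calibration is good to about 2 mm. A picture is of the moment at which its call begins. There is no depth.
- bot.sign_off(): hands the job in, once; it reports no verdict.
The state is a dict: "t": time; "qpos": joint angles; "joint_velocities": joint speeds; "joint_torque": joint torques, N m; "ee_pos": TCP position; "tcp_rot": TCP orientation; "wrist_force": force on the tool from outside, world axes, zero at the start; "moment": the same for the moment, N m; "finger_gap": finger opening in mm.
Only numpy, scipy, OpenCV 4.12 (cv2) and the standard library are available. Lean on these libraries where they do the work, as an engineer would, in place of code of your own. Each camera call takes 0.05 s, during which the arm holds its last target.

## Working session

There is one attempt and no reset: what is moved stays moved. The work goes in short steps, Python scripts to look and compute and a tool call to move; the robot and the scene stay as the last step left them, time stands still between calls to the robot, and variables do not carry over. Pictures are saved under pics/ and viewed, and the job is handed in when it is done.

Besides the shell and the picture viewer there is one more tool, called after ">>>" by a JSON object that holds its "op" and its "data", one argument or row to a line. carry_out: Moves the arm, as the interface text tells. Its arguments: {"type":"object","properties":{"increments":{"type":"array"},"newtons":{"type":"number"}},"required":["increments"]}

```bash
ls; mkdir -p pics; python3 - <<'E'
from bench import bot
import cv2
s=bot.read_state();
for k,v in s.items(): print(k,v)
for n in("scene","top"):
    d=bot.get_image(n); cv2.imwrite(f"pics/{n}0.png",d["image"]); print(n,{k:d[k] for k in d if k!="image"})
E
```

```text
pics
t 0.0
qpos [ 1.06451291e+00  5.28494089e-01  1.43392220e+00 -1.59719398e-05
  1.18138589e+00 -1.78533375e-01]
joint_velocities [-0.00024019 -0.00029715 -0.0002188  -0.00148562 -0.00092401  0.00094068]
joint_torque [-7.25337159e-04 -4.42360675e+01 -1.78018928e+01 -2.73065571e-04
  8.54415324e-03 -1.68480739e-05]
ee_pos [200.83492839 591.08783139 230.31013372]
tcp_rot [[ 3.21906741e-01 -1.05854129e-03 -9.46770790e-01]
 [ 9.46768879e-01 -1.93950871e-03  3.21908260e-01]
 [-2.17702338e-03 -9.99997559e-01  3.77853019e-04]]
wrist_force [-0.09195775 -0.09439801  0.44854367]
moment [-0.03310011 -0.00375931  0.03001233]
finger_gap 85.49116929591622
scene {'vfov': 49.61724920779213, 'cx': 314.5362193087307, 'cy': 201.43198979380992, 'rvec': array([ 0.77689078,  2.6252267 , -1.07492316]), 'tvec': array([526.29460251, -58.42766331, 986.57837731])}
top {'vfov': 49.579591315816785, 'cx': 324.79182423286636, 'cy': 199.8458812770211, 'rvec': array([ 2.15109352, -2.16439668,  0.1102103 ]), 'tvec': array([-128.84903666,  567.0520732 ,  843.95608471])}
```

View pics/scene0.png

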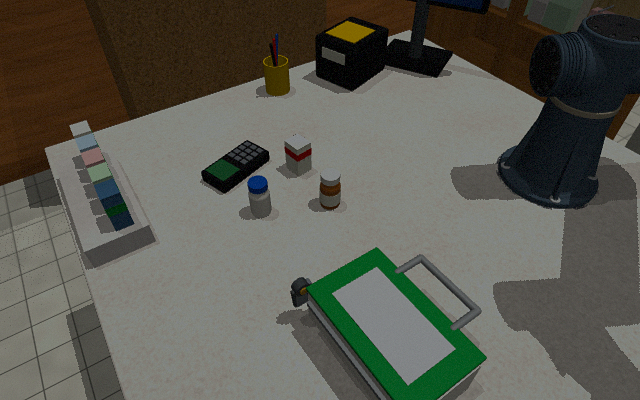

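View pics/top0.png

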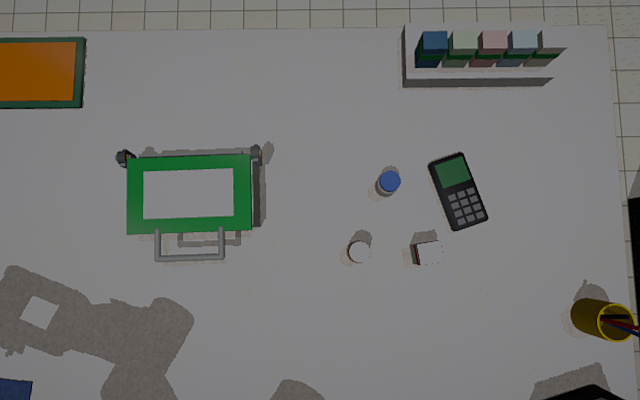

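```bash
cat > h.py <<'E'
import numpy as np, cv2
from bench import bot
def cal(d):
    f=200/np.tan(np.radians(d["vfov"]/2)); K=np.array([[f,0,d["cx"]],[0,f,d["cy"]],[0,0,1.]])
    return K,cv2.Rodrigues(np.array(d["rvec"]))[0],np.array(d["tvec"])
def ray(d,p,z):
    K,R,t=cal(d); c=-R.T@t; v=R.T@np.linalg.inv(K)@np.array([p[0],p[1],1.])
    return c+v*(z-c[2])/v[2]
def proj(d,P):
    K,R,t=cal(d); return cv2.projectPoints(np.float64(P).reshape(-1,3),np.array(d["rvec"]),t,K,None)[0].reshape(-1,2)
def tri(d1,p1,d2,p2):
    A=[]
    M=[]
    for d in(d1,d2):
        K,R,t=cal(d); M.append(K@np.c_[R,t])
    X=cv2.triangulatePoints(M[0],M[1],np.float64(p1).reshape(2,1),np.float64(p2).reshape(2,1)); return (X[:3]/X[3]).ravel()
def crop(d,x0,y0,x1,y1,k,name):
    cv2.imwrite(name,cv2.resize(d["image"][y0:y1,x0:x1],None,fx=k,fy=k,interpolation=cv2.INTER_CUBIC))
E
python3 - <<'E'
import cv2,pickle
from h import *
t=bot.get_image("top");s=bot.get_image("scene"); pickle.dump((t,s),open("d0.pkl","wb"))
for n,d in(("top",t),("scene",s)): 
    K,R,tt=cal(d); print(n,-R.T@tt,K[0,0])
crop(t,110,140,270,270,5,"pics/ca.png"); crop(t,330,150,500,270,4,"pics/cb.png"); crop(s,280,230,490,400,3,"pics/cc.png"); crop(s,190,120,350,230,5,"pics/cd.png")
E
```

```text
top [ 467.24087465 -141.88288404  901.09223344] 433.04219018036014
scene [829.91509979 336.29250022 672.22390354] 432.6686007014946
```

View pics/ca.png

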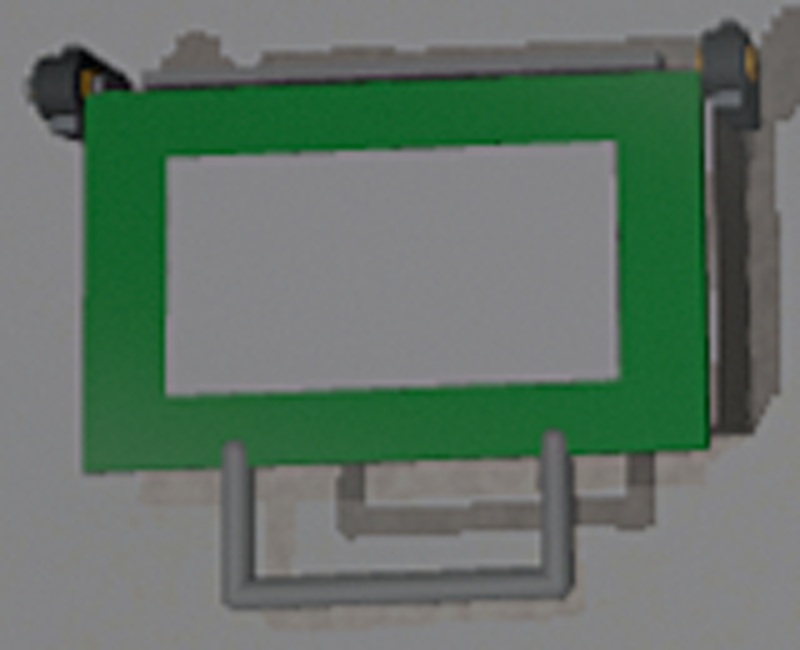

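View pics/cb.png

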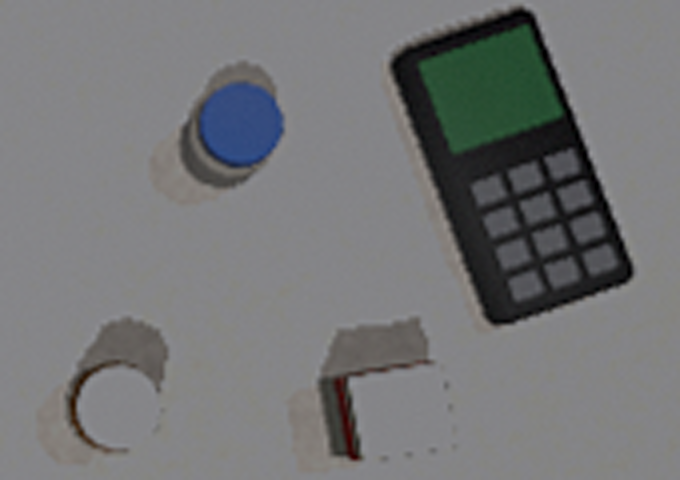

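View pics/cc.png

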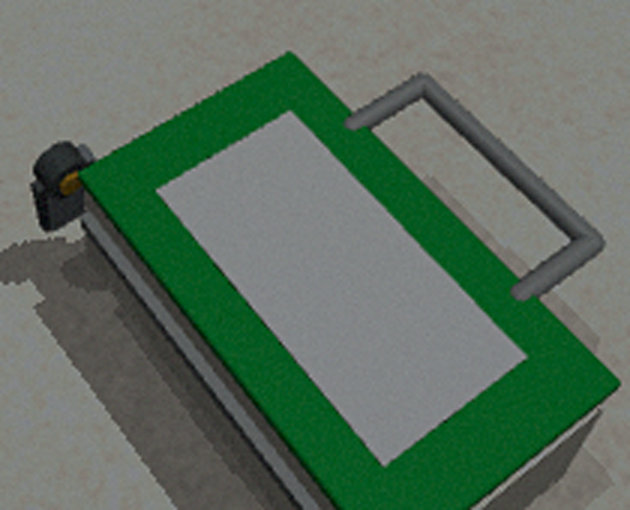

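View pics/cd.png

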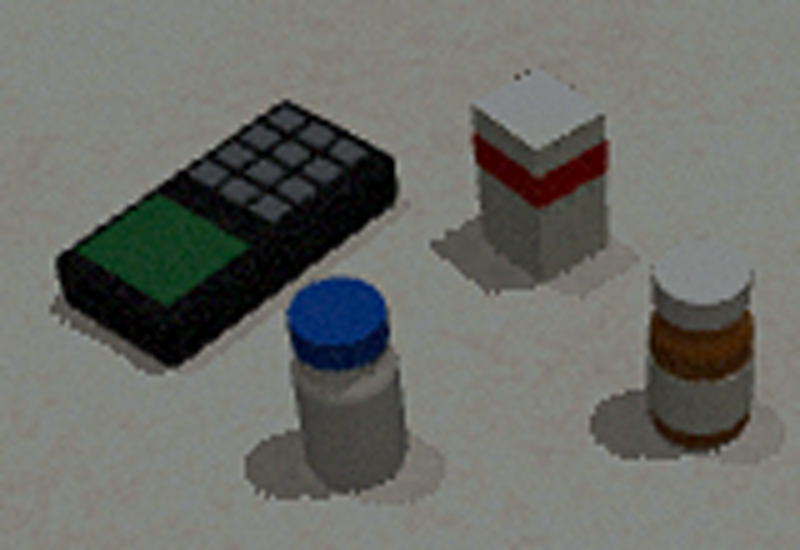

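```bash
python3 - <<'E'
import pickle
from h import *
t,s=pickle.load(open("d0.pkl","rb"))
np.set_printoptions(precision=1,suppress=True)
T=lambda x,y:((x+.5)/5+110-.5,(y+.5)/5+140-.5)
c=[ray(t,T(*p),93) for p in((86,93),(702,72),(710,448),(84,472))]
for p in c: print(p)
C=np.mean(c,0); print("mean",C)
e=(c[0]+c[3]-c[1]-c[2]); print("y dir",np.degrees(np.arctan2(-e[0],e[1])), np.linalg.norm(e)/2)
e=(c[0]+c[1]-c[3]-c[2]); print("x dir",np.degrees(np.arctan2(e[1],e[0])), np.linalg.norm(e)/2)
S=lambda x,y:((x+.5)/3+280-.5,(y+.5)/3+230-.5)
c2=[ray(s,S(*p),93) for p in((291,53),(619,385),(80,173))]
print("scene",*c2)
b=[ray(t,T(*p),88) for p in((237,590),(558,580))]; print("bar top",b, sum(b)/2)
b=[ray(s,S(*p),88) for p in((426,82),(594,242))]; print("bar scene",b,sum(b)/2)
B=lambda x,y:((x+.5)/4+330-.5,(y+.5)/4+150-.5)
D=lambda x,y:((x+.5)/5+190-.5,(y+.5)/5+120-.5)
a1=B(118,407);a2=D(702,272)
print("amber",ray(t,a1,85),ray(s,a2,85),tri(t,a1,s,a2))
a1=B(241,124);a2=D(338,308)
print("white",ray(t,a1,85),ray(s,a2,85),tri(t,a1,s,a2))
print("carton",ray(t,B(400,412),80),ray(s,D(540,108),80))
for p in((395,55),(530,8),(632,272),(490,325)): print(ray(t,B(*p),30))
E
```

```text
[641.8 244.6  93. ]
[648.1   9.   93. ]
[505.   4.  93.]
[497.4 238.6  93. ]
mean [573.1 124.   93. ]
y dir 1.6833002130319794 235.23131984043073
x dir 2.1828443971802396 143.86180561175485
scene [502.2   5.2  93. ] [496.9 239.1  93. ] [643.7   7.4  93. ]
bar top [array([453.3, 181.4,  88. ]), array([456.3,  61.1,  88. ])] [454.8 121.3  88. ]
bar scene [array([449.4,  59.6,  88. ]), array([447.3, 180.2,  88. ])] [448.4 119.9  88. ]
amber [ 462.7 -196.6   85. ] [ 459.4 -198.6   85. ] [ 462.2 -195.9   88.5]
white [ 596.1 -257.    85. ] [ 592.3 -261.    85. ] [ 594.8 -256.    90.3]
carton [ 459.7 -329.1   80. ] [ 455.4 -332.4   80. ]
[ 639.8 -343.9   30. ]
[ 663.6 -413.5   30. ]
[ 528.3 -458.9   30. ]
[ 502.2 -386.9   30. ]
```

```bash
cat >> h.py <<'E'
YAW=1.95
HX,HY,HZ=645.5,126.4,88.
u=np.array([np.cos(np.radians(YAW)),np.sin(np.radians(YAW)),0])
def inc(P,yaw=YAW,s=None):
    s=s or bot.read_state(); R=np.array(s["tcp_rot"]); d=R.T@(np.array(P,float)-s["ee_pos"])
    a=np.degrees(np.arctan2(R[1,0],R[0,0])); return np.round(d,1),round(a-yaw,2)
def st():
    s=bot.read_state(); R=np.array(s["tcp_rot"])
    print("t",s["t"],"pos",np.round(s["ee_pos"],1),"yaw",round(np.degrees(np.arctan2(R[1,0],R[0,0])),2),"F",np.round(s["wrist_force"],2),"gap",round(s["finger_gap"],1),"q",np.round(s["qpos"],2)); return s
E
python3 -c "
from h import *
st();print(inc([451,120,190]))"
```

```text
t 0.2 pos [201.  591.3 230.7] yaw 71.22 F [-0.11  0.76 -0.72] gap 85.4 q [ 1.06  0.53  1.43  0.    1.18 -0.18]
(array([-365.7,   41.1, -388.5]), np.float64(69.27))
```

>>> {"op": "carry_out", "data": {
  "increments": [
    [0.5, -0.028, 0.003, -0.03, 5],
    [0.5, -0.056, 0.006, -0.06, 10],
    [0.5, -0.084, 0.009, -0.09, 16],
    [0.5, -0.112, 0.012, -0.12, 22],
    [0.5, -0.14, 0.015, -0.15, 28],
    [0.5, -0.168, 0.018, -0.18, 34],
    [0.5, -0.196, 0.021, -0.21, 40],
    [0.5, -0.224, 0.025, -0.239, 46],
    [0.5, -0.252, 0.028, -0.268, 52],
    [0.5, -0.275, 0.031, -0.292, 57]
  ],
  "newtons": 25
}}

```text
t: 1.03
ee_pos: [389.7, 234.6, 199.9]
tcp_rot: [[0.971, -0.0, -0.24], [0.24, -0.001, 0.971], [-0.001, -1.0, -0.001]]
wrist_force: [-0.2, 0.2, 0.0]
finger_gap: 42.9
```

```bash
python3 -c "
from h import *
st();print(inc([451,120,190]))"
```

```text
t 1.0333 pos [389.7 234.6 199.9] yaw 13.89 F [-0.24  0.19  0.01] gap 42.9 q [ 0.3   0.35  1.88 -0.    0.91  0.05]
(array([  32. ,   10.1, -126. ]), np.float64(11.94))
```

>>> {"op": "carry_out", "data": {
  "increments": [
    [0.5, 0.008, 0.003, -0.032, 3],
    [0.5, 0.016, 0.005, -0.063, 6],
    [0.5, 0.024, 0.008, -0.095, 9],
    [0.5, 0.032, 0.01, -0.126, 12],
    [0.5, 0.032, 0.01, -0.126, 12],
    [0.5, 0.032, 0.01, -0.126, 12]
  ]
}}

```text
t: 1.53
ee_pos: [451.8, 118.6, 189.9]
tcp_rot: [[1.0, -0.0, -0.03], [0.03, -0.001, 1.0], [-0.001, -1.0, -0.001]]
wrist_force: [0.8, -0.1, 0.2]
finger_gap: 42.8
```

```bash
python3 - <<'E'
from h import *
st();print(inc([451,120,68]))
t=bot.get_image("top");s=bot.get_image("scene")
crop(t,110,140,270,270,4,"pics/e1.png"); crop(s,280,110,540,370,2,"pics/e2.png")
E
```

```text
t 1.5333 pos [451.8 118.6 189.9] yaw 1.7 F [ 0.81 -0.09  0.21] gap 42.8 q [ 0.02  0.38  1.86 -0.    0.9  -0.01]
(array([ -0.7, 121.9,   1.5]), np.float64(-0.25))
```

View pics/e1.png

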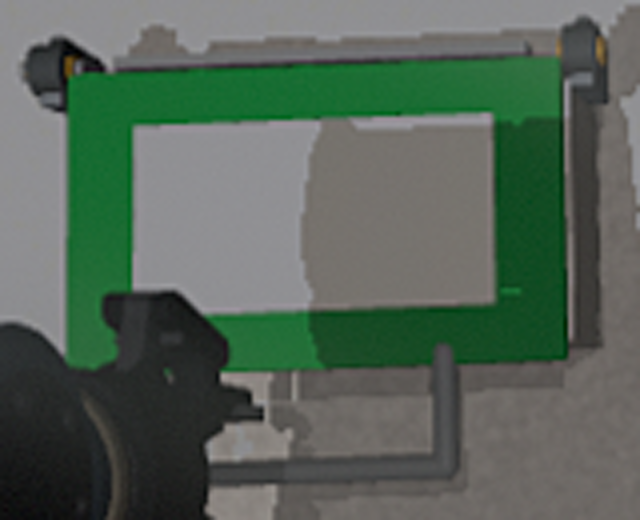

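View pics/e2.png

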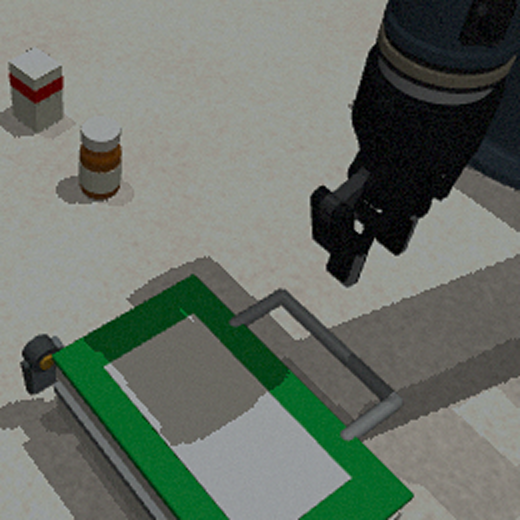

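Top crop: gripper at crop (170,420), in line with the bar running at crop row ~465; scene: open fingers stand over the bar, well clear of the lid edge. Descending.

>>> {"op": "carry_out", "data": {
  "increments": [
    [0.5, -0.001, 0.03, 0.001, 0],
    [0.5, -0.001, 0.06, 0.001, 0],
    [0.5, -0.001, 0.085, 0.001, 0],
    [0.5, -0.001, 0.105, 0.001, 0],
    [0.5, -0.001, 0.121, 0.001, 0],
    [0.5, -0.001, 0.121, 0.001, 0],
    [0.5, -0.001, 0.121, 0.001, 0]
  ]
}}

```text
t: 2.22
ee_pos: [447.8, 122.3, 68.6]
tcp_rot: [[0.999, -0.004, -0.036], [0.036, -0.001, 0.999], [-0.004, -1.0, -0.001]]
wrist_force: [1.1, 0.8, 0.1]
finger_gap: 43.1
```

```bash
python3 - <<'E'
from h import *
st()
s=bot.get_image("scene")
crop(s,380,220,500,360,4,"pics/f2.png")
E
```

```text
t 2.2167 pos [447.8 122.3  68.6] yaw 2.04 F [1.14 0.83 0.08] gap 43.1 q [ 0.03  0.61  1.96 -0.    0.57 -0.01]
```

View pics/f2.png

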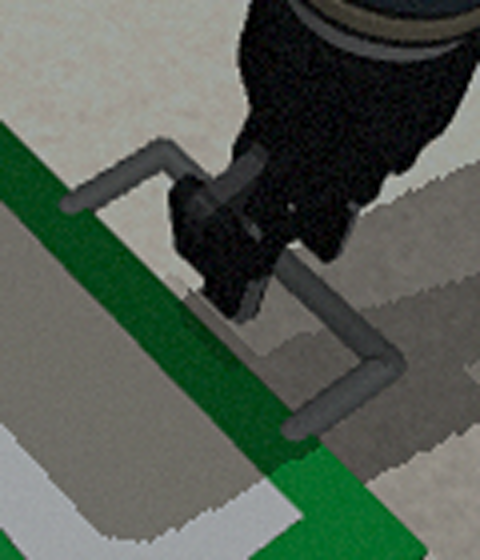

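The far finger is through the loop, the near one in front of the bar. Closing.

>>> {"op": "carry_out", "data": {
  "increments": [
    [0, 0.002, 0, 0, 0],
    [0, 0.002, 0, 0, 0],
    [0, 0.002, 0, 0, 0],
    [0, 0.002, 0, 0, 0],
    [0, 0.002, 0, 0, 0],
    [0, 0.002, 0, 0, 0]
  ],
  "newtons": 25
}}

```text
t: 2.77
ee_pos: [451.7, 122.6, 70.5]
tcp_rot: [[0.999, 0.001, -0.035], [0.035, -0.0, 0.999], [0.001, -1.0, -0.0]]
wrist_force: [-1.0, 3.1, 6.7]
finger_gap: 11.0
```

```bash
python3 - <<'E'
from h import *
st()
s=bot.get_image("scene")
crop(s,380,220,500,360,4,"pics/f3.png")
E
```

```text
t 2.7667 pos [451.7 122.6  70.5] yaw 1.98 F [-1.04  3.07  6.68] gap 11.0 q [ 0.03  0.61  1.96 -0.    0.58 -0.01]
```

View pics/f3.png

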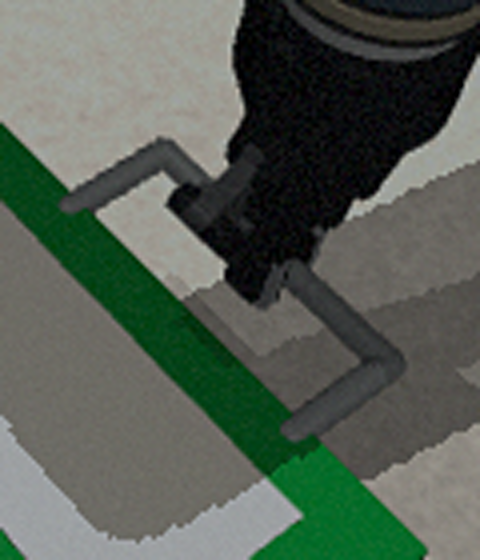

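```bash
cat >> h.py <<'E'
P0=np.array([451.7,122.6,70.5])
def arc(ths):
    s=st(); e=s["ee_pos"]-P0; print("theta now",np.arctan2(e[2],195-e@u),"r",np.hypot(e[2],195-e@u))
    for th in ths:
        P=P0+195*((1-np.cos(th))*u+np.array([0,0,np.sin(th)])); d,a=inc(P,s=s); print(round(th,3),d,a)
E
python3 -c "
from h import *
arc(np.linspace(.08,.8,10))"
```

```text
t 2.8167 pos [451.7 122.6  70.5] yaw 1.98 F [0.29 3.06 7.64] gap 10.6 q [ 0.03  0.61  1.96 -0.    0.58 -0.01]
theta now -0.0001968976900417512 r 195.0416174621971
0.08 [  0.7 -15.6   0. ] 0.03
0.16 [  2.6 -31.1   0. ] 0.03
0.24 [  5.7 -46.4   0. ] 0.03
0.32 [ 10.  -61.4   0. ] 0.03
0.4 [ 15.5 -76.    0. ] 0.03
0.48 [ 22.2 -90.1  -0. ] 0.03
0.56 [  29.9 -103.6   -0. ] 0.03
0.64 [  38.8 -116.4   -0. ] 0.03
0.72 [  48.6 -128.6   -0. ] 0.03
0.8 [ 5.930e+01 -1.399e+02 -1.000e-01] 0.03
```

>>> {"op": "carry_out", "data": {
  "increments": [
    [0, 0.0003, -0.008, 0, 0],
    [0, 0.0015, -0.023, 0, 0],
    [0, 0.004, -0.039, 0, 0],
    [0, 0.008, -0.054, 0, 0],
    [0, 0.013, -0.069, 0, 0],
    [0, 0.0155, -0.076, 0, 0],
    [0, 0.0155, -0.076, 0, 0]
  ]
}}

```text
t: 3.4
ee_pos: [466.7, 123.0, 147.8]
tcp_rot: [[0.999, 0.001, -0.035], [0.035, -0.001, 0.999], [0.001, -1.0, -0.001]]
wrist_force: [-1.0, 0.2, -2.7]
finger_gap: 11.0
```

```bash
python3 - <<'E'
from h import *
arc(np.arange(.48,1.3,.08))
s=bot.get_image("scene")
crop(s,280,130,540,400,2,"pics/f4.png")
E
```

```text
t 3.4 pos [466.7 123.  147.8] yaw 1.98 F [-1.02  0.16 -2.7 ] gap 11.0 q [ 0.03  0.47  1.87 -0.    0.8  -0.01]
theta now 0.40551176845084685 r 195.87960269722686
0.48 [  7.  -12.8   0.1] 0.03
0.56 [ 14.8 -26.3   0.1] 0.03
0.64 [ 23.6 -39.2   0. ] 0.03
0.72 [ 33.5 -51.3   0. ] 0.03
0.8 [ 44.2 -62.6   0. ] 0.03
0.88 [ 55.8 -72.9   0. ] 0.03
0.96 [ 68.3 -82.4   0. ] 0.03
1.04 [ 81.4 -90.8  -0. ] 0.03
1.12 [ 95.2 -98.1  -0. ] 0.03
1.2 [ 109.5 -104.3   -0. ] 0.03
1.28 [ 124.2 -109.4   -0. ] 0.03
```

View pics/f4.png

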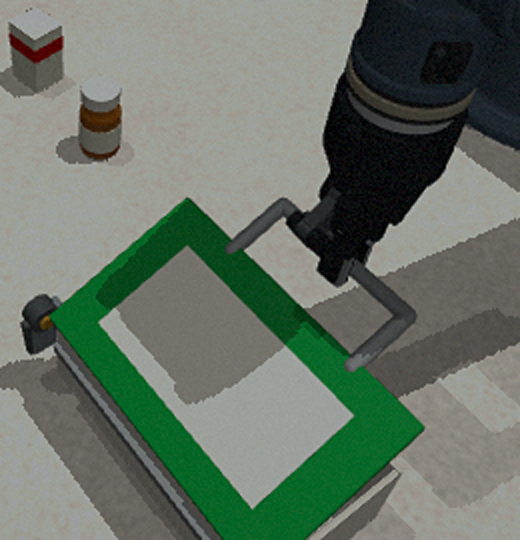

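The lid is rising with the bar held (bar at about (340,250) in the crop, lid front edge clear of the box). Force is about 3 N, as expected.

>>> {"op": "carry_out", "data": {
  "increments": [
    [0, 0.0065, -0.0125, 0, 0],
    [0, 0.0145, -0.026, 0, 0],
    [0, 0.0235, -0.039, 0, 0],
    [0, 0.0335, -0.051, 0, 0],
    [0, 0.044, -0.0625, 0, 0],
    [0, 0.056, -0.073, 0, 0],
    [0, 0.068, -0.0825, 0, 0],
    [0, 0.0815, -0.091, 0, 0],
    [0, 0.095, -0.098, 0, 0],
    [0, 0.1095, -0.1045, 0, 0]
  ]
}}

```text
t: 4.28
ee_pos: [572.1, 126.5, 253.4]
tcp_rot: [[0.999, -0.007, -0.035], [0.035, -0.002, 0.999], [-0.007, -1.0, -0.002]]
wrist_force: [-7.6, -1.2, 15.1]
finger_gap: 10.5
```

```bash
python3 - <<'E'
from h import *
arc(np.arange(1.2,1.5,.03))
E
```

```text
t 4.2833 pos [572.1 126.5 253.4] yaw 2.01 F [-7.56 -1.21 15.06] gap 10.5 q [ 0.03  0.45  1.5  -0.    1.19 -0.01]
theta now 1.1839229225306427 r 197.5274586310205
1.2 [3.9 1.2 0.2] 0.06
1.23 [ 9.3 -0.9  0.2] 0.06
1.26 [14.9 -2.8  0.2] 0.06
1.29 [20.5 -4.6  0.1] 0.06
1.32 [26.1 -6.2  0.1] 0.06
1.35 [31.8 -7.6  0.1] 0.06
1.38 [37.5 -8.8  0.1] 0.06
1.41 [43.2 -9.9  0.1] 0.06
1.44 [ 49.  -10.8   0.1] 0.06
1.47 [ 54.8 -11.5   0.1] 0.06
1.5 [ 60.6 -12.    0.1] 0.06
```

>>> {"op": "carry_out", "data": {
  "increments": [
    [0, 0.002, 0.001, 0, 0],
    [0, 0.002, 0.001, 0, 0],
    [0, 0.002, 0.001, 0, 0]
  ]
}}

```text
t: 4.53
ee_pos: [573.1, 126.4, 253.9]
tcp_rot: [[0.999, -0.009, -0.035], [0.035, -0.003, 0.999], [-0.009, -1.0, -0.002]]
wrist_force: [-6.3, -0.7, 12.5]
finger_gap: 10.8
```

```bash
python3 - <<'E'
from h import *
arc(np.arange(1.2,1.5,.03))
s=bot.get_image("scene")
crop(s,240,50,540,400,2,"pics/f5.png")
st()
E
```

```text
t 4.5333 pos [573.1 126.4 253.9] yaw 2.01 F [-6.33 -0.69 12.47] gap 10.8 q [ 0.03  0.45  1.5  -0.    1.2  -0.01]
theta now 1.1892666152913702 r 197.5697616244581
1.2 [2.9 1.6 0.4] 0.06
1.23 [ 8.4 -0.5  0.4] 0.06
1.26 [13.9 -2.4  0.4] 0.06
1.29 [19.5 -4.2  0.3] 0.06
1.32 [25.1 -5.8  0.3] 0.06
1.35 [30.8 -7.2  0.3] 0.06
1.38 [36.5 -8.4  0.3] 0.06
1.41 [42.3 -9.5  0.3] 0.06
1.44 [ 48.  -10.4   0.3] 0.06
1.47 [ 53.8 -11.1   0.3] 0.06
1.5 [ 59.7 -11.7   0.3] 0.06
t 4.5833 pos [573.  126.4 253.8] yaw 2.02 F [-6.47  0.15 12.44] gap 10.6 q [ 0.03  0.45  1.5  -0.    1.2  -0.01]
```

View pics/f5.png

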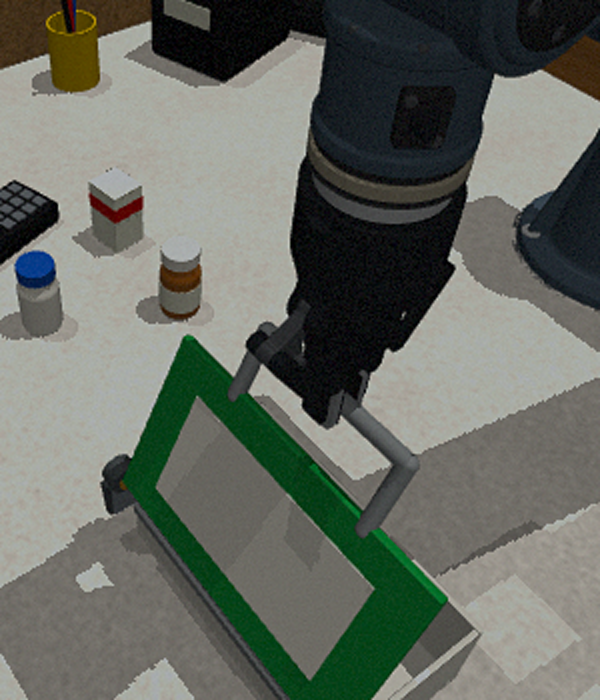

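```bash
sed -i 's/^P0=.*/P0=np.array([451.7,122.6,74.5])/' h.py; python3 - <<'E'
from h import *
arc(np.arange(1.2,1.5,.03))
E
```

```text
t 4.5833 pos [573.  126.4 253.8] yaw 2.02 F [-6.47  0.15 12.44] gap 10.6 q [ 0.03  0.45  1.5  -0.    1.2  -0.01]
theta now 1.181096851186034 r 193.86011635254079
1.2 [ 3.  -2.4  0.3] 0.07
1.23 [ 8.4 -4.5  0.3] 0.07
1.26 [14.  -6.5  0.3] 0.07
1.29 [19.5 -8.2  0.3] 0.07
1.32 [25.2 -9.8  0.3] 0.07
1.35 [ 30.8 -11.2   0.3] 0.07
1.38 [ 36.6 -12.5   0.3] 0.07
1.41 [ 42.3 -13.5   0.3] 0.07
1.44 [ 48.1 -14.4   0.3] 0.07
1.47 [ 53.9 -15.2   0.3] 0.07
1.5 [ 59.7 -15.7   0.3] 0.07
```

>>> {"op": "carry_out", "data": {
  "increments": [
    [0, 0.003, -0.0024, 0, 0],
    [0, 0.0084, -0.0045, 0, 0],
    [0, 0.014, -0.0065, 0, 0],
    [0, 0.0195, -0.0082, 0, 0],
    [0, 0.025, -0.0098, 0, 0],
    [0, 0.031, -0.0112, 0, 0],
    [0, 0.031, -0.0112, 0, 0],
    [0, 0.031, -0.0112, 0, 0]
  ]
}}

```text
t: 5.25
ee_pos: [604.9, 127.4, 265.0]
tcp_rot: [[0.999, -0.007, -0.035], [0.035, -0.003, 0.999], [-0.008, -1.0, -0.002]]
wrist_force: [-1.0, -0.3, 1.9]
finger_gap: 11.1
```

```bash
python3 - <<'E'
from h import *
arc(np.arange(1.35,1.65,.03))
E
```

```text
t 5.25 pos [604.9 127.4 265. ] yaw 2.01 F [-0.97 -0.29  1.85] gap 11.1 q [ 0.03  0.49  1.41 -0.    1.26 -0.01]
theta now 1.3554224056831687 r 195.02610597490943
1.35 [-1.   0.3  0.5] 0.06
1.38 [ 4.7 -1.   0.4] 0.06
1.41 [10.4 -2.   0.4] 0.06
1.44 [16.2 -2.9  0.4] 0.06
1.47 [22.  -3.7  0.4] 0.06
1.5 [27.9 -4.2  0.4] 0.06
1.53 [33.7 -4.6  0.4] 0.06
1.56 [39.5 -4.8  0.4] 0.06
1.59 [45.4 -4.8  0.4] 0.06
1.62 [51.2 -4.6  0.4] 0.06
```

>>> {"op": "carry_out", "data": {
  "increments": [
    [0, 0.005, -0.001, 0, 0],
    [0, 0.0104, -0.002, 0, 0],
    [0, 0.0162, -0.0029, 0, 0],
    [0, 0.022, -0.0037, 0, 0],
    [0, 0.027, -0.0042, 0, 0],
    [0, 0.032, -0.0045, 0, 0],
    [0, 0.036, -0.0047, 0, 0],
    [0, 0.0395, -0.0048, 0, 0],
    [0, 0.0395, -0.0048, 0, 0],
    [0, 0.0395, -0.0048, 0, 0]
  ]
}}

```text
t: 6.08
ee_pos: [642.2, 128.7, 269.5]
tcp_rot: [[0.999, -0.014, -0.035], [0.035, -0.003, 0.999], [-0.014, -1.0, -0.003]]
wrist_force: [-8.3, -2.2, 5.4]
finger_gap: 10.9
```

```bash
python3 - <<'E'
from h import *
arc(np.arange(1.56,1.8,.03))
E
```

```text
t 6.0833 pos [642.2 128.7 269.5] yaw 2.03 F [-8.26 -2.24  5.36] gap 10.9 q [ 0.03  0.54  1.3  -0.    1.32 -0.01]
theta now 1.548411089512953 r 195.08304752725465
1.56 [2.3 0.  0.4] 0.08
1.59 [ 8.1 -0.   0.4] 0.08
1.62 [14.   0.1  0.4] 0.08
1.65 [19.8  0.4  0.4] 0.08
1.68 [25.6  0.8  0.4] 0.08
1.71 [31.4  1.5  0.4] 0.08
1.74 [37.2  2.3  0.4] 0.08
1.77 [43.   3.3  0.4] 0.08
```

>>> {"op": "carry_out", "data": {
  "increments": [
    [0, 0.004, -0.001, 0, 0],
    [0, 0.007, -0.001, 0, 0],
    [0, 0.01, -0.001, 0, 0],
    [0, 0.013, -0.001, 0, 0],
    [0, 0.016, -0.001, 0, 0],
    [0, 0.019, -0.0006, 0, 0],
    [0, 0.022, -0.0004, 0, 0],
    [0, 0.025, -0.0002, 0, 0],
    [0, 0.028, 0.0001, 0, 0],
    [0, 0.028, 0.0001, 0, 0]
  ]
}}

```text
t: 6.92
ee_pos: [668.3, 129.4, 269.0]
tcp_rot: [[0.999, -0.02, -0.035], [0.035, -0.004, 0.999], [-0.02, -1.0, -0.003]]
wrist_force: [-7.4, -1.7, 5.9]
finger_gap: 10.8
```

```bash
python3 - <<'E'
from h import *
arc(np.arange(1.68,1.95,.03))
E
```

```text
t 6.9167 pos [668.3 129.4 269. ] yaw 2.03 F [-7.4  -1.75  5.9 ] gap 10.8 q [ 0.03  0.58  1.22 -0.    1.36 -0.01]
theta now 1.6820069708710037 r 195.75899462498586
1.68 [-0.5  0.7  0.6] 0.08
1.71 [5.4 1.3 0.6] 0.08
1.74 [11.2  2.1  0.6] 0.08
1.77 [16.9  3.1  0.6] 0.08
1.8 [22.7  4.2  0.6] 0.08
1.83 [28.4  5.5  0.6] 0.08
1.86 [34.   7.   0.6] 0.08
1.89 [39.6  8.6  0.6] 0.08
1.92 [45.2 10.4  0.6] 0.08
1.95 [50.7 12.4  0.6] 0.08
```

>>> {"op": "carry_out", "data": {
  "increments": [
    [0, 0.003, -0.0005, 0, 0],
    [0, 0.005, -0.0002, 0, 0],
    [0, 0.007, 0, 0, 0],
    [0, 0.009, 0.0003, 0, 0],
    [0, 0.011, 0.0006, 0, 0],
    [0, 0.012, 0.0008, 0, 0],
    [0, 0.012, 0.0008, 0, 0]
  ]
}}

```text
t: 7.5
ee_pos: [678.2, 129.7, 268.0]
tcp_rot: [[0.999, -0.026, -0.036], [0.036, -0.005, 0.999], [-0.026, -1.0, -0.004]]
wrist_force: [-7.1, -2.0, 4.4]
finger_gap: 10.7
```

```bash
cat >>h.py <<'E'
def tang():
    s=st(); e=s["ee_pos"]-P0; th=np.arctan2(e[2],195-e@u); F=np.array(s["wrist_force"]); f=F@u
    print("theta %.4f r %.1f push %.2f radial %.2f"%(th,np.hypot(e[2],195-e@u),-(f*np.sin(th)+F[2]*np.cos(th)),-f*np.cos(th)+F[2]*np.sin(th)),"tool x,y for +1mm tangential",np.round(np.array(s["tcp_rot"]).T@(u*np.sin(th)+np.array([0,0,np.cos(th)])),3))
E
python3 -c "
from h import *
tang()"
```

```text
t 7.5 pos [678.2 129.7 268. ] yaw 2.04 F [-7.11 -2.01  4.39] gap 10.7 q [ 0.03  0.6   1.19 -0.    1.38 -0.01]
theta 1.7330 r 196.1 push 7.79 radial 3.18 tool x,y for +1mm tangential [ 0.991  0.135 -0.001]
```

>>> {"op": "carry_out", "data": {
  "increments": [
    [0, 0.003, 0, 0, 0],
    [0, 0.0045, 0.0003, 0, 0],
    [0, 0.006, 0.0005, 0, 0],
    [0, 0.007, 0.0007, 0, 0],
    [0, 0.007, 0.0007, 0, 0],
    [0, 0.007, 0.0007, 0, 0]
  ]
}}

```text
t: 8.0
ee_pos: [683.3, 129.8, 267.2]
tcp_rot: [[0.999, -0.032, -0.036], [0.036, -0.005, 0.999], [-0.032, -0.999, -0.004]]
wrist_force: [-7.1, -2.5, 5.4]
finger_gap: 11.0
```

```bash
python3 -c "
from h import *
tang()"
```

```text
t 8.0 pos [683.3 129.8 267.2] yaw 2.05 F [-7.05 -2.48  5.43] gap 11.0 q [ 0.03  0.61  1.17 -0.    1.39 -0.01]
theta 1.7589 r 196.1 push 8.02 radial 4.00 tool x,y for +1mm tangential [ 0.988  0.155 -0.001]
```

>>> {"op": "carry_out", "data": {
  "increments": [
    [0, 0.003, 0.0002, 0, 0],
    [0, 0.0045, 0.0005, 0, 0],
    [0, 0.006, 0.0008, 0, 0],
    [0, 0.0065, 0.0009, 0, 0],
    [0, 0.0065, 0.0009, 0, 0]
  ]
}}

```text
t: 8.42
ee_pos: [687.9, 129.9, 266.3]
tcp_rot: [[0.999, -0.037, -0.036], [0.036, -0.006, 0.999], [-0.038, -0.999, -0.005]]
wrist_force: [-6.1, -1.9, 5.4]
finger_gap: 11.1
```

```bash
python3 -c "
from h import *
tang()"
```

```text
t 8.4167 pos [687.9 129.9 266.3] yaw 2.06 F [-6.14 -1.86  5.42] gap 11.1 q [ 0.03  0.62  1.15 -0.    1.41 -0.01]
theta 1.7827 r 196.2 push 7.20 radial 3.99 tool x,y for +1mm tangential [ 0.985  0.173 -0.001]
```

>>> {"op": "carry_out", "data": {
  "increments": [
    [0, 0.003, 0.0002, 0, 0],
    [0, 0.0045, 0.0005, 0, 0],
    [0, 0.006, 0.0008, 0, 0],
    [0, 0.0065, 0.001, 0, 0],
    [0, 0.0065, 0.001, 0, 0],
    [0, 0.0065, 0.001, 0, 0]
  ]
}}

```text
t: 8.92
ee_pos: [692.5, 130.1, 265.3]
tcp_rot: [[0.998, -0.042, -0.036], [0.036, -0.006, 0.999], [-0.043, -0.999, -0.005]]
wrist_force: [-6.3, -0.9, 5.2]
finger_gap: 11.0
```

```bash
python3 -c "
from h import *
tang()"
```

```text
t 8.9167 pos [692.5 130.1 265.3] yaw 2.07 F [-6.27 -0.86  5.23] gap 11.0 q [ 0.03  0.63  1.13 -0.01  1.42 -0.01]
theta 1.8070 r 196.3 push 7.34 radial 3.61 tool x,y for +1mm tangential [ 0.981  0.192 -0.001]
```

>>> {"op": "carry_out", "data": {
  "increments": [
    [0, 0.003, 0.0003, 0, 0],
    [0, 0.0045, 0.0006, 0, 0],
    [0, 0.006, 0.0009, 0, 0],
    [0, 0.0065, 0.001, 0, 0],
    [0, 0.0065, 0.001, 0, 0],
    [0, 0.0065, 0.001, 0, 0]
  ]
}}

```text
t: 9.42
ee_pos: [696.5, 130.2, 264.4]
tcp_rot: [[0.998, -0.049, -0.037], [0.036, -0.007, 0.999], [-0.05, -0.999, -0.005]]
wrist_force: [-8.1, -1.0, 6.1]
finger_gap: 11.3
```

```bash
python3 -c "
from h import *
tang()"
```

```text
t 9.4167 pos [696.5 130.2 264.4] yaw 2.08 F [-8.1  -1.01  6.13] gap 11.3 q [ 0.03  0.64  1.12 -0.01  1.43 -0.01]
theta 1.8280 r 196.4 push 9.42 radial 3.86 tool x,y for +1mm tangential [ 0.979  0.206 -0.001]
```

>>> {"op": "carry_out", "data": {
  "increments": [
    [0, 0.0025, 0.0003, 0, 0],
    [0, 0.003, 0.0005, 0, 0],
    [0, 0.0035, 0.0007, 0, 0],
    [0, 0.0035, 0.0007, 0, 0],
    [0, 0.0035, 0.0007, 0, 0],
    [0, 0.0035, 0.0007, 0, 0]
  ]
}}

```text
t: 9.92
ee_pos: [696.8, 130.2, 264.3]
tcp_rot: [[0.998, -0.058, -0.037], [0.036, -0.008, 0.999], [-0.058, -0.998, -0.006]]
wrist_force: [-10.1, -1.8, 9.1]
finger_gap: 10.9
```

```bash
python3 -c "
from h import *
tang()"
```

```text
t 9.9167 pos [696.8 130.2 264.3] yaw 2.09 F [-10.15  -1.78   9.1 ] gap 10.9 q [ 0.03  0.64  1.11 -0.01  1.45 -0.01]
theta 1.8293 r 196.3 push 12.19 radial 6.19 tool x,y for +1mm tangential [ 0.98   0.199 -0.001]
```

>>> {"op": "carry_out", "data": {
  "increments": [
    [0, 0.003, 0.0004, 0, 0],
    [0, 0.0035, 0.0006, 0, 0],
    [0, 0.0038, 0.0008, 0, 0],
    [0, 0.0038, 0.0008, 0, 0],
    [0, 0.0038, 0.0008, 0, 0],
    [0, 0.0038, 0.0008, 0, 0]
  ]
}}

```text
t: 10.42
ee_pos: [697.3, 130.3, 264.1]
tcp_rot: [[0.997, -0.066, -0.037], [0.037, -0.009, 0.999], [-0.066, -0.998, -0.006]]
wrist_force: [-10.6, -1.5, 8.5]
finger_gap: 11.2
```

```bash
python3 -c "
from h import *
tang()"
```

```text
t 10.4167 pos [697.3 130.3 264.1] yaw 2.1 F [-10.61  -1.53   8.51] gap 11.2 q [ 0.03  0.65  1.1  -0.01  1.46 -0.01]
theta 1.8320 r 196.2 push 12.49 radial 5.47 tool x,y for +1mm tangential [ 0.981  0.193 -0.001]
```

>>> {"op": "carry_out", "data": {
  "increments": [
    [0, 0.0035, 0.0, 0, 0],
    [0, 0.004, 0.0002, 0, 0],
    [0, 0.0042, 0.0004, 0, 0],
    [0, 0.0042, 0.0004, 0, 0],
    [0, 0.0042, 0.0004, 0, 0],
    [0, 0.0042, 0.0004, 0, 0]
  ]
}}

```text
t: 10.92
ee_pos: [698.0, 130.3, 263.9]
tcp_rot: [[0.996, -0.075, -0.037], [0.037, -0.01, 0.999], [-0.076, -0.997, -0.007]]
wrist_force: [-9.9, -2.0, 7.9]
finger_gap: 10.9
```

```bash
python3 -c "
from h import *
tang()"
```

```text
t 10.9167 pos [698.  130.3 263.9] yaw 2.11 F [-9.9  -1.96  7.87] gap 10.9 q [ 0.03  0.66  1.09 -0.01  1.47 -0.01]
theta 1.8358 r 196.3 push 11.67 radial 4.98 tool x,y for +1mm tangential [ 0.982  0.188 -0.001]
```

>>> {"op": "carry_out", "data": {
  "increments": [
    [0, 0.0035, 0.0, 0, 0],
    [0, 0.0042, 0.0002, 0, 0],
    [0, 0.0048, 0.0003, 0, 0],
    [0, 0.0048, 0.0003, 0, 0],
    [0, 0.0048, 0.0003, 0, 0],
    [0, 0.0048, 0.0003, 0, 0]
  ]
}}

```text
t: 11.42
ee_pos: [699.2, 130.3, 263.6]
tcp_rot: [[0.996, -0.085, -0.038], [0.037, -0.01, 0.999], [-0.085, -0.996, -0.007]]
wrist_force: [-10.3, -1.9, 7.3]
finger_gap: 10.7
```

```bash
python3 -c "
from h import *
tang()"
```

```text
t 11.4167 pos [699.2 130.3 263.6] yaw 2.12 F [-10.27  -1.89   7.33] gap 10.7 q [ 0.03  0.66  1.08 -0.01  1.49 -0.01]
theta 1.8423 r 196.3 push 11.91 radial 4.30 tool x,y for +1mm tangential [ 0.983  0.185 -0.002]
```

>>> {"op": "carry_out", "data": {
  "increments": [
    [0, 0.0035, 0.0, 0, 0],
    [0, 0.0042, 0.0002, 0, 0],
    [0, 0.0046, 0.0003, 0, 0],
    [0, 0.0046, 0.0003, 0, 0],
    [0, 0.0046, 0.0003, 0, 0],
    [0, 0.0046, 0.0003, 0, 0]
  ]
}}

```text
t: 11.92
ee_pos: [699.4, 130.3, 263.4]
tcp_rot: [[0.995, -0.096, -0.038], [0.037, -0.012, 0.999], [-0.097, -0.995, -0.008]]
wrist_force: [-12.6, -1.4, 8.3]
finger_gap: 11.1
```

```bash
python3 -c "
from h import *
tang()"
```

```text
t 11.9167 pos [699.4 130.3 263.4] yaw 2.13 F [-12.59  -1.38   8.25] gap 11.1 q [ 0.03  0.67  1.07 -0.01  1.5  -0.01]
theta 1.8435 r 196.2 push 14.39 radial 4.54 tool x,y for +1mm tangential [ 0.985  0.175 -0.002]
```

>>> {"op": "carry_out", "data": {
  "increments": [
    [0, 0.0038, 0.0, 0, 0],
    [0, 0.0044, 0.0, 0, 0],
    [0, 0.0047, 0.0001, 0, 0],
    [0, 0.0047, 0.0001, 0, 0],
    [0, 0.0047, 0.0001, 0, 0],
    [0, 0.0047, 0.0001, 0, 0]
  ]
}}

```text
t: 12.42
ee_pos: [699.4, 130.4, 263.5]
tcp_rot: [[0.993, -0.109, -0.038], [0.037, -0.013, 0.999], [-0.109, -0.994, -0.009]]
wrist_force: [-13.1, -1.5, 7.7]
finger_gap: 11.0
```

```bash
python3 -c "
from h import *
tang()"
```

```text
t 12.4167 pos [699.4 130.4 263.5] yaw 2.14 F [-13.12  -1.5    7.72] gap 11.0 q [ 0.03  0.67  1.06 -0.01  1.52 -0.01]
theta 1.8433 r 196.2 push 14.76 radial 3.90 tool x,y for +1mm tangential [ 0.987  0.162 -0.002]
```

>>> {"op": "carry_out", "data": {
  "increments": [
    [0, 0.0, -0.0005, 0, 0],
    [0, 0.0, -0.0005, 0, 0],
    [0.3, 0.0, -0.0005, 0, 0],
    [0.5, 0.0, -0.0005, 0, 0],
    [0.5, 0.0, -0.0005, 0, 0],
    [0.5, 0.0, -0.0005, 0, 0],
    [0.5, 0.0, -0.0005, 0, 0]
  ]
}}

```text
t: 13.0
ee_pos: [699.9, 130.5, 263.8]
tcp_rot: [[0.993, -0.108, -0.038], [0.037, -0.012, 0.999], [-0.108, -0.994, -0.008]]
wrist_force: [-0.4, -0.8, -0.7]
finger_gap: 42.8
```

```bash
python3 - <<'E'
from h import *
tang()
s=bot.get_image("scene")
crop(s,240,0,540,300,2,"pics/g1.png")
E
```

```text
t 13.0 pos [699.9 130.5 263.8] yaw 2.15 F [-0.42 -0.76 -0.65] gap 42.8 q [ 0.03  0.67  1.06 -0.01  1.52 -0.01]
theta 1.8454 r 196.6 push 0.25 radial -0.75 tool x,y for +1mm tangential [ 0.986  0.165 -0.002]
```

View pics/g1.png

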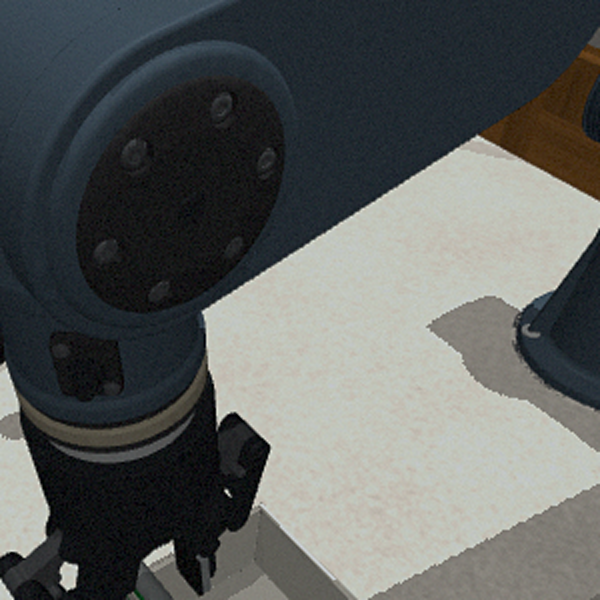

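Forces dropped to about 0 on opening, and the fingers stand either side of the bar at crop (140,580). Moving straight up off the bar.

>>> {"op": "carry_out", "data": {
  "increments": [
    [0.5, -0.002, -0.015, 0, 0],
    [0.5, -0.004, -0.035, 0, 0],
    [0.5, -0.0065, -0.06, 0, 0],
    [0.5, -0.0085, -0.08, 0, 0],
    [0.5, -0.0085, -0.08, 0, 0]
  ]
}}

```text
t: 13.47
ee_pos: [702.4, 131.4, 350.1]
tcp_rot: [[0.994, -0.097, -0.038], [0.037, -0.012, 0.999], [-0.098, -0.995, -0.008]]
wrist_force: [0.5, -0.6, 1.0]
finger_gap: 42.2
```

```bash
python3 - <<'E'
from h import *
st()
s=bot.get_image("scene");cv2.imwrite("pics/g2.png",s["image"])
t=bot.get_image("top");cv2.imwrite("pics/g3.png",t["image"])
E
```

```text
t 13.4667 pos [702.4 131.4 350.1] yaw 2.16 F [ 0.54 -0.65  1.03] gap 42.2 q [ 0.03  0.62  0.93 -0.01  1.69 -0.01]
```

View pics/g2.png

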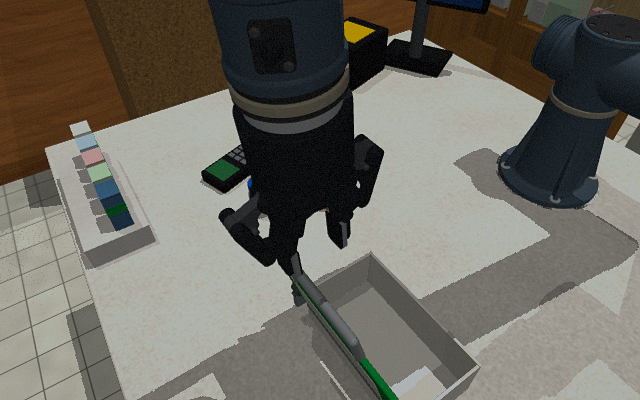

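View pics/g3.png

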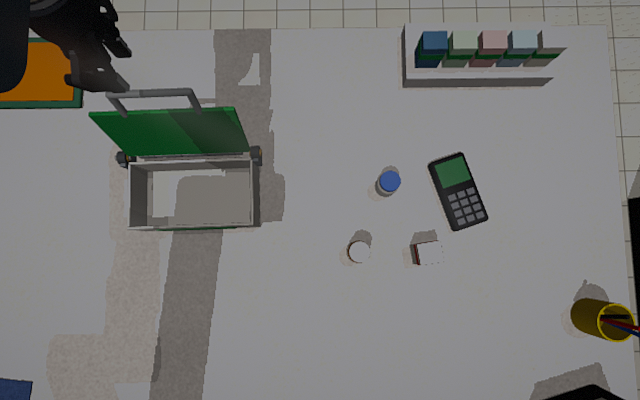

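```bash
python3 - <<'E'
from h import *
t=bot.get_image("top")
P=np.array([698.,130,275.])
print(proj(t,[P]),"seen ~(150,98)")
print(ray(t,(150,98),275))
s=st()
print(inc([459,-197.6,230],yaw=-90,s=s))
E
```

```text
[[147.96265717  95.65179602]] seen ~(150,98)
[694.31757348 126.77446777 275.        ]
t 13.6167 pos [699.7 131.2 343.5] yaw 2.15 F [-0.34 -0.36 -0.98] gap 42.4 q [ 0.03  0.62  0.94 -0.01  1.68 -0.01]
(array([-238.9,  143.2, -318.3]), np.float64(92.15))
```

>>> {"op": "carry_out", "data": {
  "increments": [
    [1, -0.015, 0.0, -0.02, 6],
    [1, -0.035, 0.003, -0.045, 13],
    [1, -0.055, 0.012, -0.073, 20],
    [1, -0.075, 0.025, -0.1, 27],
    [1, -0.095, 0.04, -0.127, 34],
    [1, -0.115, 0.055, -0.153, 41],
    [1, -0.135, 0.07, -0.18, 48],
    [1, -0.155, 0.085, -0.207, 55],
    [1, -0.175, 0.1, -0.233, 62],
    [1, -0.195, 0.115, -0.26, 69]
  ]
}}

```text
t: 14.45
ee_pos: [501.0, -137.7, 250.6]
tcp_rot: [[0.387, -0.112, 0.915], [-0.922, -0.011, 0.388], [-0.033, -0.994, -0.108]]
wrist_force: [0.8, -1.2, -0.6]
finger_gap: 85.6
```

```bash
python3 - <<'E'
from h import *
s=st(); print(s["tcp_rot"])
print(inc([459,-197.6,200],yaw=-90,s=s))
E
```

```text
t 14.45 pos [ 501.  -137.7  250.6] yaw -67.24 F [ 0.79 -1.18 -0.62] gap 85.6 q [-0.45  0.41  1.6  -0.06  1.23  0.75]
[[ 0.38661924 -0.11206996  0.91540477]
 [-0.92163371 -0.01098199  0.38790553]
 [-0.03341959 -0.99363963 -0.1075333 ]]
(array([ 40.6,  55.6, -56.3]), np.float64(22.76))
```

>>> {"op": "carry_out", "data": {
  "increments": [
    [1, 0.01, 0.014, -0.014, 6],
    [1, 0.02, 0.028, -0.028, 12],
    [1, 0.03, 0.042, -0.042, 18],
    [1, 0.0405, 0.0555, -0.056, 23],
    [1, 0.0405, 0.0555, -0.056, 23],
    [1, 0.0405, 0.0555, -0.056, 23],
    [1, 0.0405, 0.0555, -0.056, 23]
  ]
}}

```text
t: 15.03
ee_pos: [459.1, -196.8, 199.6]
tcp_rot: [[-0.001, -0.113, 0.994], [-1.0, -0.01, -0.002], [0.01, -0.994, -0.113]]
wrist_force: [0.5, 0.2, 0.5]
finger_gap: 85.4
```

```bash
python3 - <<'E'
from h import *
s=st(); print(s["tcp_rot"])
print(inc([459,-197.6,110],yaw=-90,s=s));print(inc([459,-197.6,26],yaw=-90,s=s))
d=bot.get_image("scene"); crop(d,190,70,430,270,3,"pics/j1.png")
d=bot.get_image("top"); crop(d,270,170,470,330,4,"pics/j2.png")
E
```

```text
t 15.0333 pos [ 459.1 -196.8  199.6] yaw -90.05 F [0.47 0.16 0.52] gap 85.4 q [-0.59  0.44  1.71 -0.08  1.08  1.03]
[[-8.80745358e-04 -1.12844414e-01  9.93612280e-01]
 [-9.99949470e-01 -9.85072569e-03 -2.00510829e-03]
 [ 1.00140673e-02 -9.93563839e-01 -1.12830036e-01]]
(array([-0.1, 89.1, 10. ]), np.float64(-0.05))
(array([ -1. , 172.5,  19.5]), np.float64(-0.05))
```

View pics/j1.png

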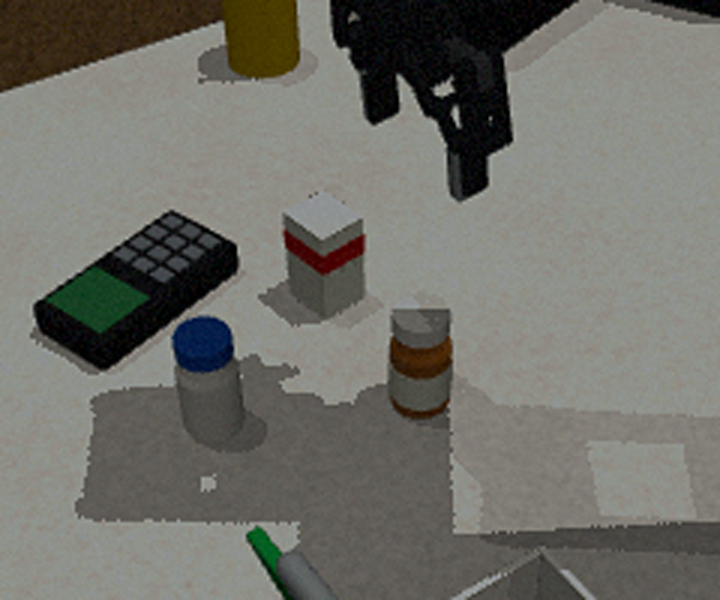

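View pics/j2.png

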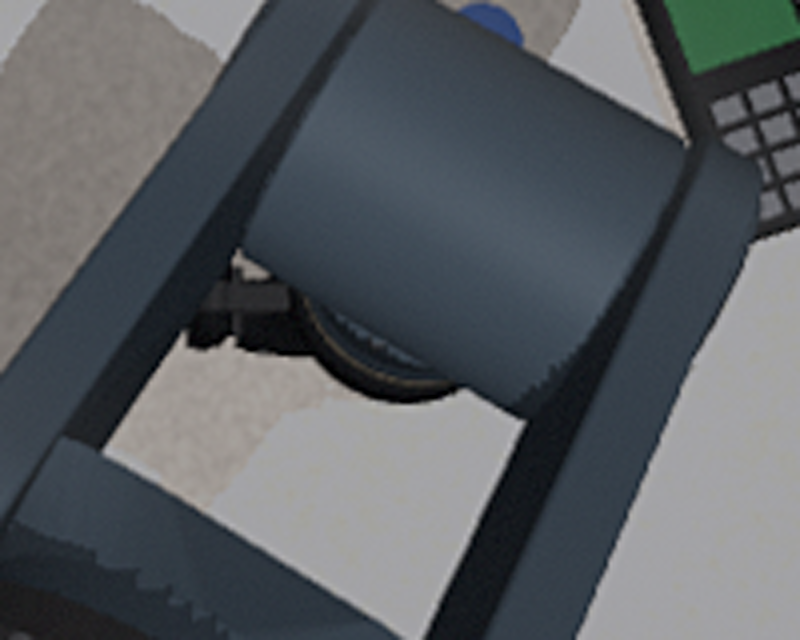

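>>> {"op": "carry_out", "data": {
  "increments": [
    [1, 0, 0.03, 0.003, 0],
    [1, 0, 0.06, 0.007, 0],
    [1, 0, 0.08, 0.009, 0],
    [1, 0, 0.089, 0.01, 0],
    [1, 0, 0.089, 0.01, 0],
    [1, 0, 0.089, 0.01, 0]
  ]
}}

```text
t: 15.63
ee_pos: [460.5, -197.6, 111.2]
tcp_rot: [[0.001, -0.111, 0.994], [-1.0, -0.012, -0.0], [0.012, -0.994, -0.111]]
wrist_force: [0.2, -0.3, 0.2]
finger_gap: 85.4
```

```bash
python3 - <<'E'
from h import *
s=st()
print(inc([459,-197.6,26],yaw=-90,s=s))
d=bot.get_image("scene"); crop(d,250,100,410,240,5,"pics/j3.png")
E
```

```text
t 15.6333 pos [ 460.5 -197.6  111.2] yaw -89.94 F [ 0.24 -0.3   0.21] gap 85.4 q [-0.59  0.58  1.78 -0.09  0.87  1.05]
(array([-1. , 84.8,  7.9]), np.float64(0.06))
```

View pics/j3.png

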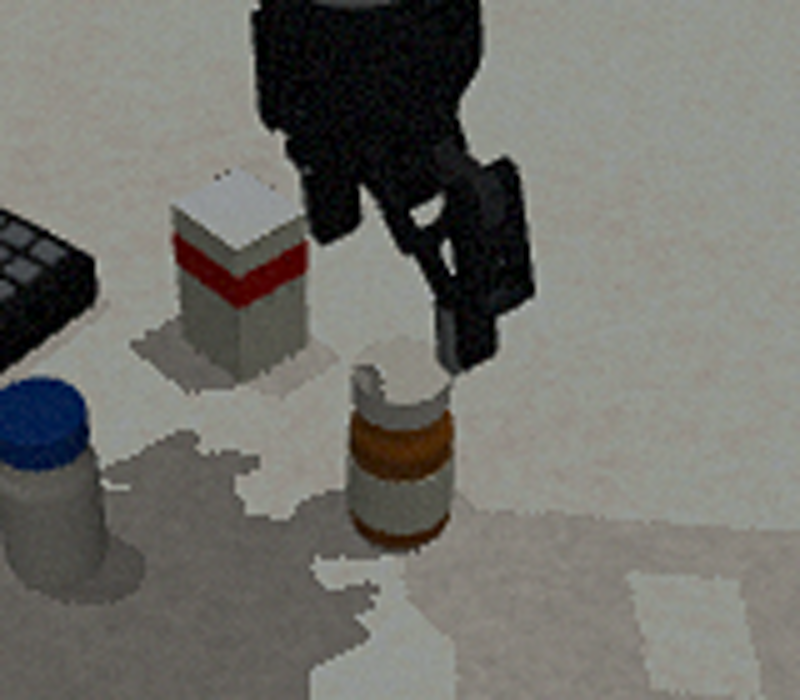

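The tips straddle the cap ((470,370) and (335,240) in the crop, cap at (402,372)); descending.

>>> {"op": "carry_out", "data": {
  "increments": [
    [1, -0.0005, 0.025, 0.002, 0],
    [1, -0.001, 0.05, 0.0045, 0],
    [1, -0.001, 0.07, 0.0065, 0],
    [1, -0.001, 0.083, 0.008, 0],
    [1, -0.001, 0.083, 0.008, 0],
    [1, -0.001, 0.083, 0.008, 0]
  ]
}}

```text
t: 16.18
ee_pos: [460.5, -198.4, 29.2]
tcp_rot: [[0.001, -0.108, 0.994], [-1.0, -0.013, -0.0], [0.013, -0.994, -0.108]]
wrist_force: [-0.7, -0.6, 0.2]
finger_gap: 85.3
```

```bash
python3 - <<'E'
from h import *
s=st()
print(inc([459,-197.6,26],yaw=-90,s=s))
d=bot.get_image("scene"); crop(d,250,100,410,240,5,"pics/j4.png")
E
```

```text
t 16.1833 pos [ 460.5 -198.4   29.2] yaw -89.94 F [-0.74 -0.65  0.18] gap 85.3 q [-0.59  0.73  1.81 -0.11  0.68  1.07]
(array([-0.9,  3.3, -1.1]), np.float64(0.06))
```

View pics/j4.png

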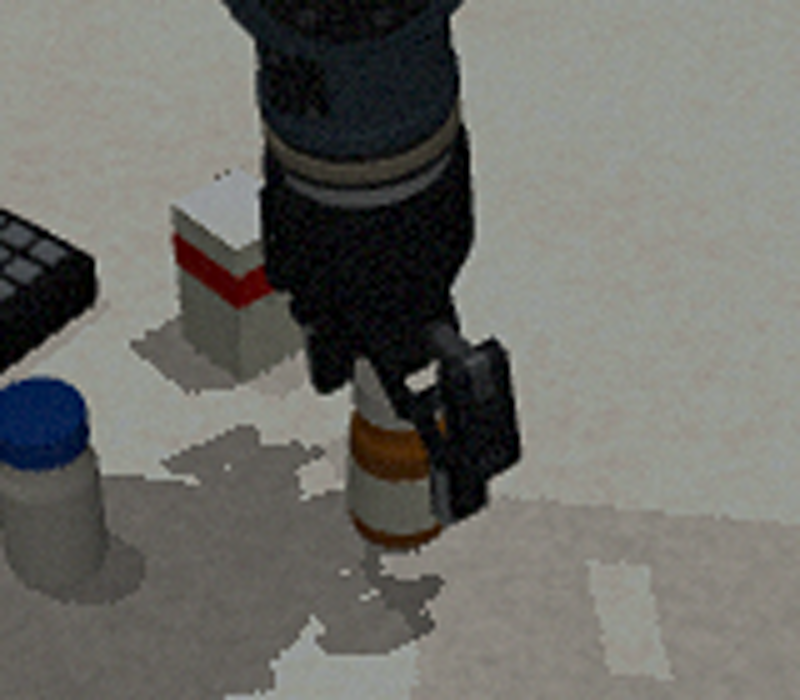

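>>> {"op": "carry_out", "data": {
  "increments": [
    [0, 0, 0, 0, 0],
    [0, 0, 0, 0, 0],
    [0, 0, 0, 0, 0],
    [0, 0, 0, 0, 0],
    [0, 0, 0, 0, 0],
    [0, 0, 0, 0, 0]
  ],
  "newtons": 30
}}

```text
t: 16.73
ee_pos: [461.4, -198.8, 30.8]
tcp_rot: [[0.001, -0.106, 0.994], [-1.0, -0.015, -0.001], [0.015, -0.994, -0.106]]
wrist_force: [0.7, 0.9, 5.5]
finger_gap: 43.0
```

```bash
python3 - <<'E'
from h import *
s=st()
d=bot.get_image("scene"); crop(d,250,100,410,240,5,"pics/j5.png")
E
```

```text
t 16.7333 pos [ 461.4 -198.8   30.8] yaw -89.94 F [0.7  0.87 5.52] gap 43.0 q [-0.59  0.73  1.81 -0.11  0.68  1.07]
```

View pics/j5.png

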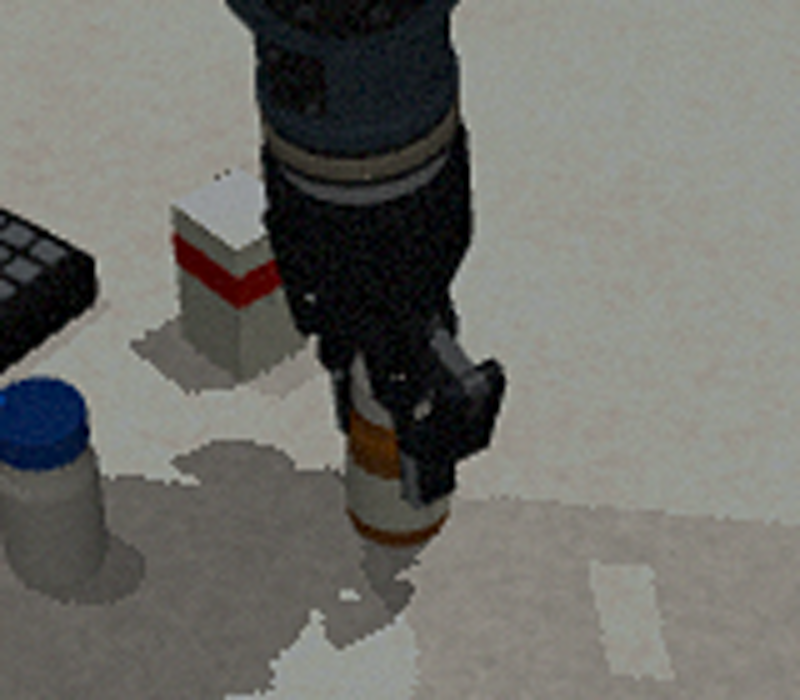

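>>> {"op": "carry_out", "data": {
  "increments": [
    [0, 0, -0.01, -0.001, 0],
    [0, 0, -0.03, -0.003, 0],
    [0, 0, -0.055, -0.006, 0],
    [0, 0, -0.08, -0.009, 0],
    [0, 0, -0.105, -0.011, 0],
    [0, 0, -0.125, -0.013, 0],
    [0, 0, -0.135, -0.0145, 0],
    [0, 0, -0.135, -0.0145, 0]
  ]
}}

```text
t: 17.45
ee_pos: [462.4, -197.5, 169.2]
tcp_rot: [[0.001, -0.101, 0.995], [-1.0, -0.018, -0.001], [0.018, -0.995, -0.101]]
wrist_force: [-0.7, 0.3, -1.2]
finger_gap: 43.0
```

```bash
python3 - <<'E'
from h import *
s=st()
for z in (165,100,36): print(inc([566,123,z],yaw=-90,s=s))
d=bot.get_image("scene"); crop(d,250,50,410,240,4,"pics/j6.png")
E
```

```text
t 17.45 pos [ 462.4 -197.5  169.2] yaw -89.94 F [-0.74  0.27 -1.17] gap 43.0 q [-0.58  0.49  1.74 -0.08  0.99  1.04]
(array([-320.4,  -12. ,  103.3]), np.float64(0.06))
(array([-321.6,   52.6,  109.8]), np.float64(0.06))
(array([-322.7,  116.3,  116.3]), np.float64(0.06))
```

View pics/j6.png

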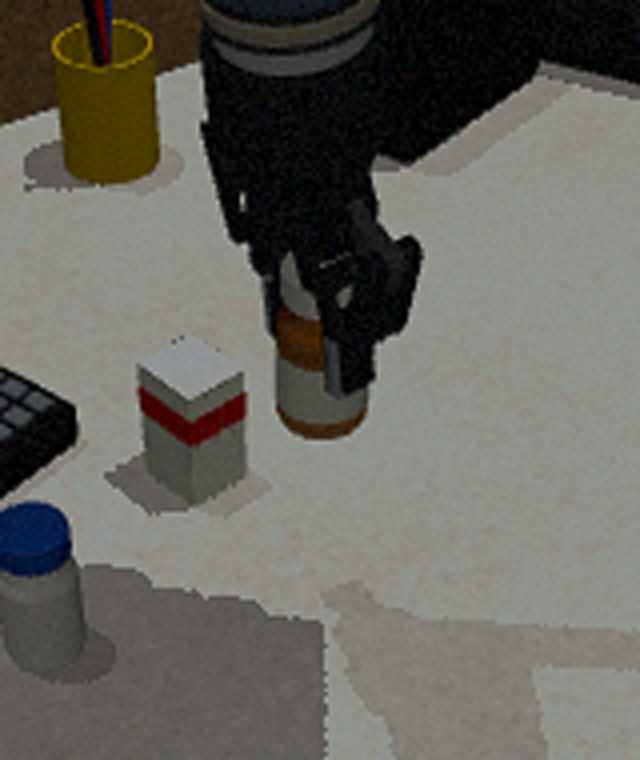

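The jar hangs upright in the fingers. Moving over the box.

>>> {"op": "carry_out", "data": {
  "increments": [
    [0, -0.015, -0.001, 0.005, 0],
    [0, -0.045, -0.002, 0.0145, 0],
    [0, -0.08, -0.003, 0.026, 0],
    [0, -0.12, -0.004, 0.039, 0],
    [0, -0.16, -0.006, 0.052, 0],
    [0, -0.2, -0.007, 0.065, 0],
    [0, -0.24, -0.009, 0.077, 0],
    [0, -0.275, -0.01, 0.089, 0],
    [0, -0.303, -0.011, 0.098, 0],
    [0, -0.32, -0.012, 0.103, 0]
  ]
}}

```text
t: 18.33
ee_pos: [564.4, 126.5, 161.4]
tcp_rot: [[0.004, -0.107, 0.994], [-1.0, -0.016, 0.002], [0.015, -0.994, -0.107]]
wrist_force: [-0.4, 0.5, -0.9]
finger_gap: 42.5
```

>>> {"op": "carry_out", "data": {
  "increments": [
    [0, 0, 0, 0, 0],
    [0, 0, 0, 0, 0],
    [0, 0, 0, 0, 0]
  ]
}}

```text
t: 18.58
ee_pos: [563.0, 125.9, 159.9]
tcp_rot: [[0.004, -0.111, 0.994], [-1.0, -0.016, 0.002], [0.016, -0.994, -0.111]]
wrist_force: [-0.4, -0.1, -0.9]
finger_gap: 42.6
```

```bash
python3 - <<'E'
from h import *
s=st()
for z in (100,50,36): print(inc([566,123,z],yaw=-90,s=s))
d=bot.get_image("scene"); crop(d,240,80,540,400,2,"pics/j7.png")
d=bot.get_image("top"); crop(d,60,60,320,280,3,"pics/j8.png")
E
```

```text
t 18.5833 pos [563.  125.9 159.9] yaw -89.77 F [-0.4  -0.12 -0.95] gap 42.6 q [ 0.03  0.6   1.54 -0.01  1.12  1.61]
(array([ 1.9, 59.2,  9.6]), np.float64(0.23))
(array([  1.1, 108.9,  15.2]), np.float64(0.23))
(array([  0.9, 122.8,  16.7]), np.float64(0.23))
```

View pics/j7.png

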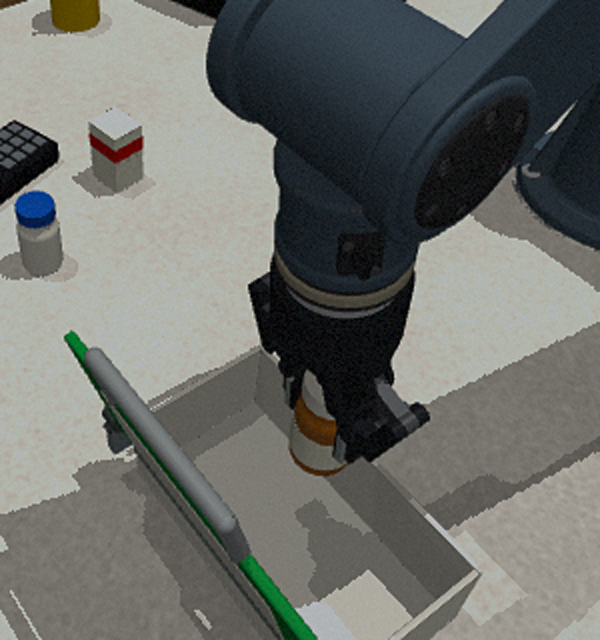

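View pics/j8.png

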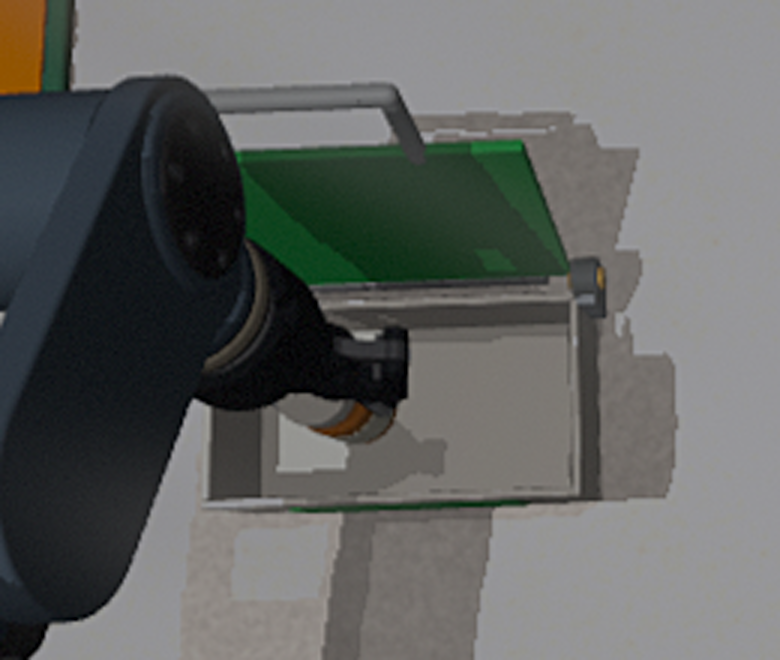

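```bash
python3 - <<'E'
from h import *
s=bot.read_state()
for z in (110,70,45,38): print(inc([553,123,z],yaw=-90,s=s))
E
```

```text
(array([ 1.3, 51.6, -5. ]), np.float64(0.13))
(array([ 0.7, 91.3, -0.6]), np.float64(0.13))
(array([  0.3, 116.2,   2.1]), np.float64(0.13))
(array([  0.2, 123.1,   2.8]), np.float64(0.13))
```

>>> {"op": "carry_out", "data": {
  "increments": [
    [0, 0.001, 0.008, -0.008, 0],
    [0, 0.001, 0.02, -0.0085, 0],
    [0, 0.001, 0.034, -0.007, 0],
    [0, 0.001, 0.046, -0.0055, 0],
    [0, 0.001, 0.0515, -0.005, 0],
    [0, 0.001, 0.0515, -0.005, 0]
  ]
}}

```text
t: 19.18
ee_pos: [552.0, 122.4, 108.6]
tcp_rot: [[0.001, -0.112, 0.994], [-1.0, -0.016, -0.001], [0.016, -0.994, -0.112]]
wrist_force: [-1.3, -0.2, -0.4]
finger_gap: 43.1
```

```bash
python3 - <<'E'
from h import *
s=st()
for z in (70,50,42,38): print(inc([553,123,z],yaw=-90,s=s))
d=bot.get_image("scene"); crop(d,240,80,540,400,2,"pics/k7.png")
d=bot.get_image("top"); crop(d,60,60,320,280,3,"pics/k8.png")
E
```

```text
t 19.1833 pos [552.  122.4 108.6] yaw -89.94 F [-1.25 -0.24 -0.39] gap 43.1 q [ 0.03  0.66  1.6  -0.02  1.    1.61]
(array([-1.2, 38.3,  5.3]), np.float64(0.06))
(array([-1.5, 58.1,  7.6]), np.float64(0.06))
(array([-1.6, 66.1,  8.5]), np.float64(0.06))
(array([-1.7, 70.1,  8.9]), np.float64(0.06))
```

View pics/k7.png

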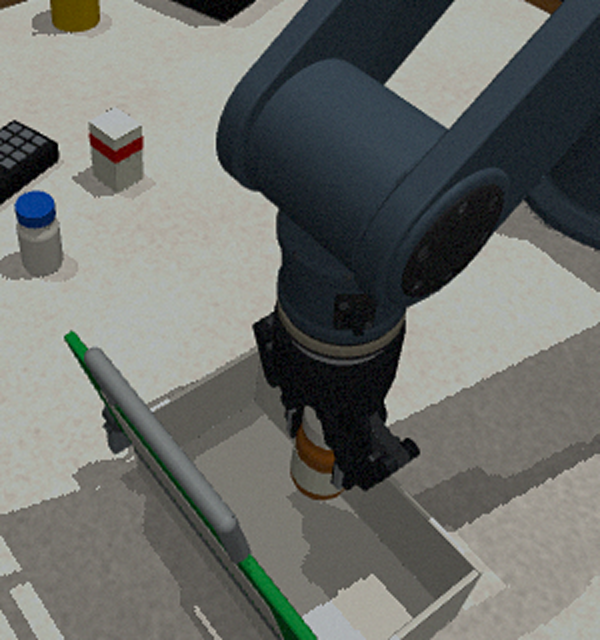

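View pics/k8.png

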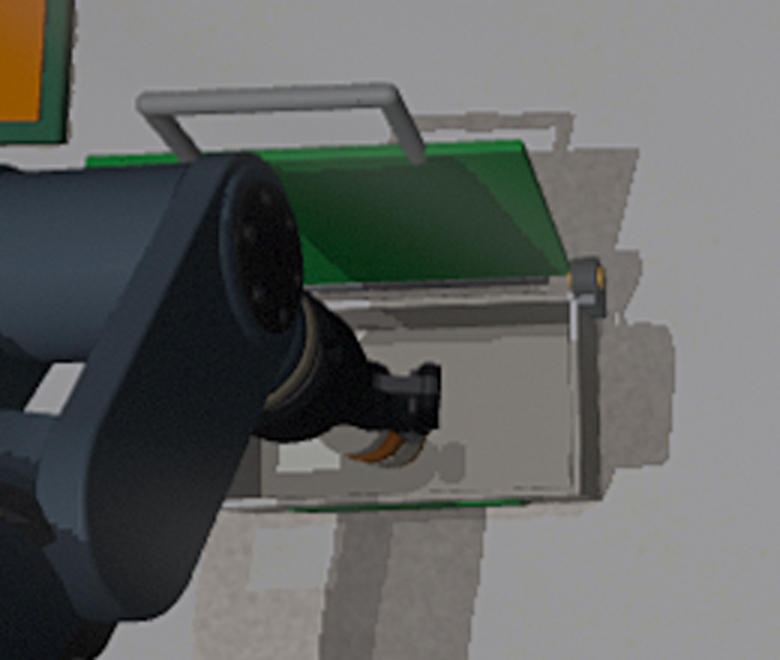

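```bash
python3 - <<'E'
from h import *
t=bot.get_image("top");s=bot.get_image("scene")
a=(60+260/3,60+245/3);b=(240+455/2,80+235/2)
X=tri(t,a,s,b);print("disk",X,proj(t,[X]),a,proj(s,[X]),b)
K,R,tt=cal(t); z=(R@X+tt)[2]; print("radius mm: disk half-height px ~ 92/3 ->",92/3*z/K[0,0])
E
```

```text
disk [577.96128627 129.44553274 367.3463903 ] [[113.95016972 161.88998778]] (146.66666666666669, 141.66666666666669) [[418.88613569 191.54252036]] (467.5, 197.5)
radius mm: disk half-height px ~ 92/3 -> 38.64961926117207
```

Wrist housing centre is about (580,128,365) now, so at the placing height it stays about 50 mm clear of lid and bar. Lowering the jar.

>>> {"op": "carry_out", "data": {
  "increments": [
    [0, 0, 0.008, 0.001, 0],
    [0, -0.001, 0.02, 0.002, 0],
    [0, -0.001, 0.034, 0.004, 0],
    [0, -0.0015, 0.046, 0.006, 0],
    [0, -0.0015, 0.056, 0.007, 0],
    [0, -0.0015, 0.063, 0.008, 0],
    [0, -0.0015, 0.067, 0.0085, 0],
    [0, -0.0015, 0.067, 0.0085, 0],
    [0, -0.0015, 0.067, 0.0085, 0]
  ]
}}

```text
t: 20.13
ee_pos: [555.0, 123.6, 43.0]
tcp_rot: [[0.002, -0.108, 0.994], [-1.0, -0.016, 0.0], [0.016, -0.994, -0.108]]
wrist_force: [-0.8, 0.6, -1.1]
finger_gap: 43.1
```

```bash
python3 - <<'E'
from h import *
s=st()
d=bot.get_image("scene"); crop(d,300,180,500,400,3,"pics/l7.png")
E
```

```text
t 20.1333 pos [555.  123.6  43. ] yaw -89.88 F [-0.84  0.6  -1.11] gap 43.1 q [ 0.03  0.76  1.63 -0.02  0.87  1.61]
```

View pics/l7.png

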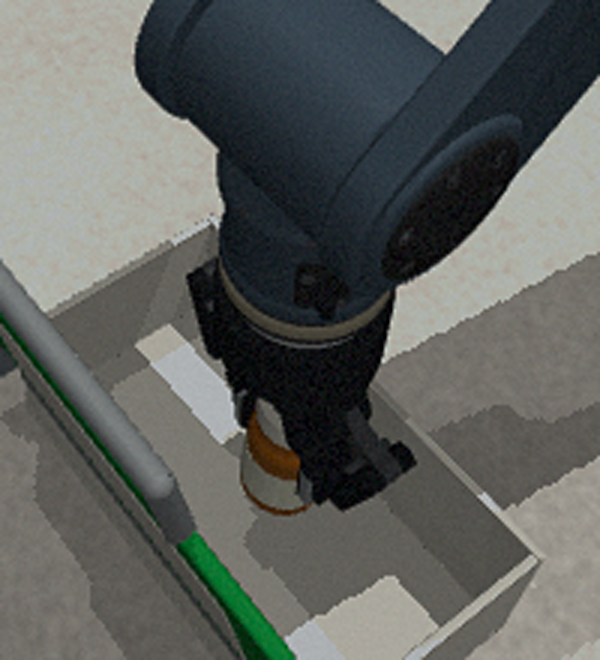

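```bash
python3 - <<'E'
from h import *
d=bot.get_image("scene")
p=proj(d,[[557,124,12],[557,124,97]]); print((p-[300,180])*3)
E
```

```text
[[274.09566535 485.37432965]
 [293.72835217 404.75609806]]
```

>>> {"op": "carry_out", "data": {
  "increments": [
    [0, 0, 0.002, 0, 0],
    [0, 0, 0.004, 0, 0],
    [0, 0, 0.006, 0, 0],
    [0, 0, 0.007, 0, 0],
    [0, 0, 0.007, 0, 0]
  ]
}}

```text
t: 20.65
ee_pos: [554.4, 123.5, 36.4]
tcp_rot: [[0.002, -0.107, 0.994], [-1.0, -0.016, 0.0], [0.016, -0.994, -0.107]]
wrist_force: [0.5, 0.1, -0.4]
finger_gap: 43.0
```

```bash
python3 - <<'E'
from h import *
s=st()
E
```

```text
t 20.65 pos [554.4 123.5  36.4] yaw -89.88 F [ 0.53  0.08 -0.42] gap 43.0 q [ 0.03  0.77  1.63 -0.02  0.85  1.61]
```

>>> {"op": "carry_out", "data": {
  "increments": [
    [0, 0, 0.001, 0, 0],
    [0, 0, 0.002, 0, 0],
    [0, 0, 0.002, 0, 0],
    [0, 0, 0.002, 0, 0]
  ]
}}

```text
t: 20.98
ee_pos: [554.6, 123.6, 35.8]
tcp_rot: [[0.002, -0.106, 0.994], [-1.0, -0.016, 0.0], [0.016, -0.994, -0.106]]
wrist_force: [-1.7, 1.3, 6.7]
finger_gap: 42.7
```

```bash
python3 - <<'E'
from h import *
s=st()
d=bot.get_image("scene"); crop(d,300,180,500,400,3,"pics/l8.png")
E
```

```text
t 20.9833 pos [554.6 123.6  35.8] yaw -89.88 F [-1.68  1.34  6.67] gap 42.7 q [ 0.03  0.77  1.63 -0.02  0.85  1.61]
```

View pics/l8.png

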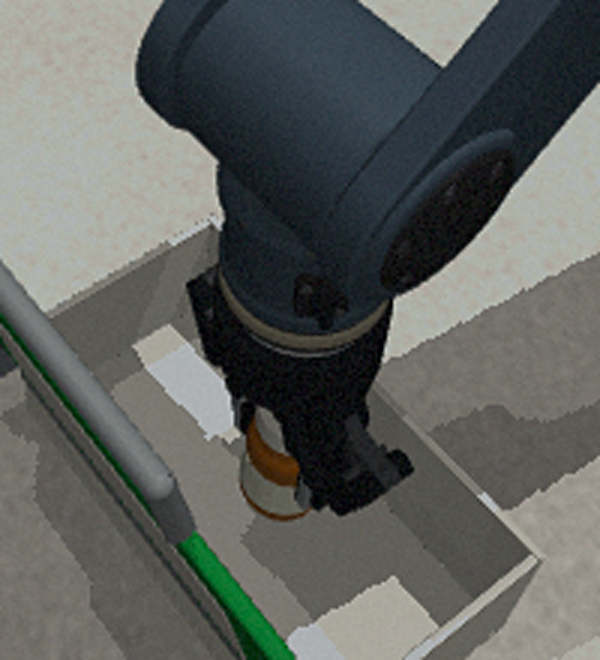

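Touchdown: 6.7 N up at TCP z 35.8, the height expected on the 5 mm floor. Releasing.

>>> {"op": "carry_out", "data": {
  "increments": [
    [0, 0, -0.0005, 0, 0],
    [0.6, 0, -0.0005, 0, 0],
    [0.9, 0, -0.0005, 0, 0],
    [0.9, 0, -0.0005, 0, 0],
    [0.9, 0, -0.0005, 0, 0],
    [0.9, 0, -0.0005, 0, 0]
  ]
}}

```text
t: 21.53
ee_pos: [554.5, 123.5, 36.1]
tcp_rot: [[0.002, -0.106, 0.994], [-1.0, -0.016, 0.0], [0.016, -0.994, -0.106]]
wrist_force: [-0.2, -0.5, 0.3]
finger_gap: 76.7
```

```bash
python3 - <<'E'
from h import *
s=st()
print(inc(s["ee_pos"]+np.array([0,0,150]),yaw=-90,s=s))
d=bot.get_image("scene"); crop(d,300,180,500,400,3,"pics/l9.png")
E
```

```text
t 21.5333 pos [554.5 123.5  36.1] yaw -89.88 F [-0.18 -0.46  0.32] gap 76.7 q [ 0.03  0.77  1.63 -0.02  0.85  1.61]
(array([   2.4, -149.1,  -16. ]), np.float64(0.12))
```

View pics/l9.png

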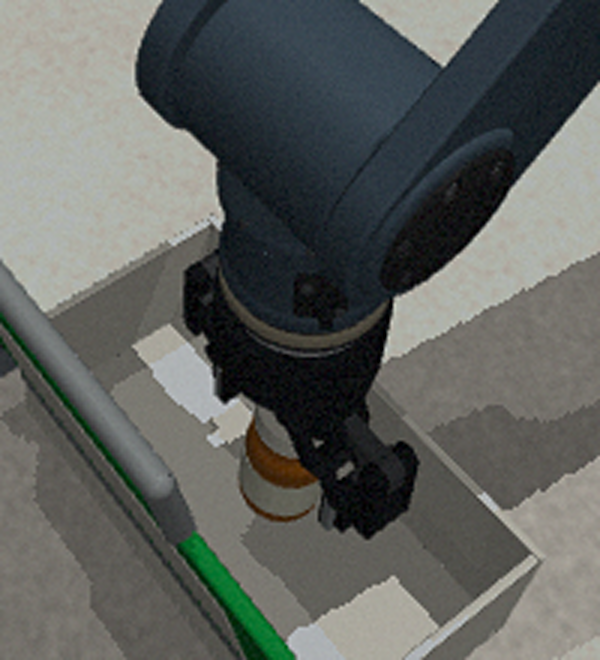

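The jar stands upright at crop (280,470) with both fingers clear of it. Going straight up, then back toward the robot.

>>> {"op": "carry_out", "data": {
  "increments": [
    [0.9, 0.0, -0.01, -0.001, 0],
    [0.9, 0.0005, -0.03, -0.003, 0],
    [0.9, 0.001, -0.055, -0.006, 0],
    [0.9, 0.0015, -0.08, -0.009, 0],
    [0.9, 0.002, -0.11, -0.012, 0],
    [0.9, 0.002, -0.14, -0.016, 0],
    [0.9, 0.002, -0.17, -0.03, 0],
    [0.9, 0.002, -0.195, -0.055, 0],
    [0.9, 0.002, -0.205, -0.08, 0],
    [0.9, 0.002, -0.205, -0.09, 0]
  ]
}}

```text
t: 22.42
ee_pos: [485.5, 125.1, 253.1]
tcp_rot: [[0.003, -0.102, 0.995], [-1.0, -0.016, 0.001], [0.016, -0.995, -0.102]]
wrist_force: [0.7, -0.2, -0.0]
finger_gap: 76.7
```

```bash
python3 - <<'E'
from h import *
s=st()
E
```

```text
t 22.4167 pos [485.5 125.1 253.1] yaw -89.85 F [ 0.66 -0.25 -0.01] gap 76.7 q [ 0.04  0.38  1.64 -0.01  1.23  1.61]
```

>>> {"op": "carry_out", "data": {
  "increments": [
    [0.9, -0.03, 0, 0, 0],
    [0.9, -0.06, 0, 0, 0],
    [0.9, -0.09, 0, 0, 0],
    [0.9, -0.12, 0, 0, 0],
    [0.9, -0.15, 0, 0, 0],
    [0.9, -0.18, 0, 0, 0],
    [0.9, -0.2, 0, 0, 0],
    [0.9, -0.2, 0, 0, 0],
    [0.9, -0.2, 0, 0, 0]
  ]
}}

```text
t: 23.17
ee_pos: [484.4, 325.7, 248.8]
tcp_rot: [[0.005, -0.103, 0.995], [-1.0, -0.017, 0.003], [0.017, -0.994, -0.104]]
wrist_force: [-0.3, 0.4, 0.5]
finger_gap: 77.0
```

```bash
python3 - <<'E'
from h import *
s=st()
d=bot.get_image("scene"); cv2.imwrite("pics/z1.png",d["image"])
d=bot.get_image("top"); cv2.imwrite("pics/z2.png",d["image"])
E
```

```text
t 23.1667 pos [484.4 325.7 248.8] yaw -89.73 F [-0.31  0.42  0.45] gap 77.0 q [0.39 0.49 1.45 0.02 1.3  1.95]
```

View pics/z1.png

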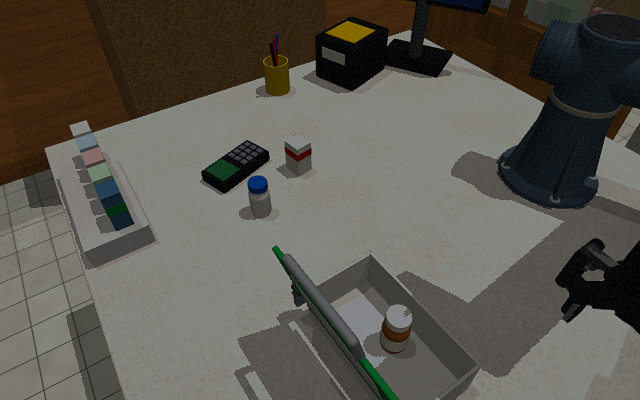

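View pics/z2.png

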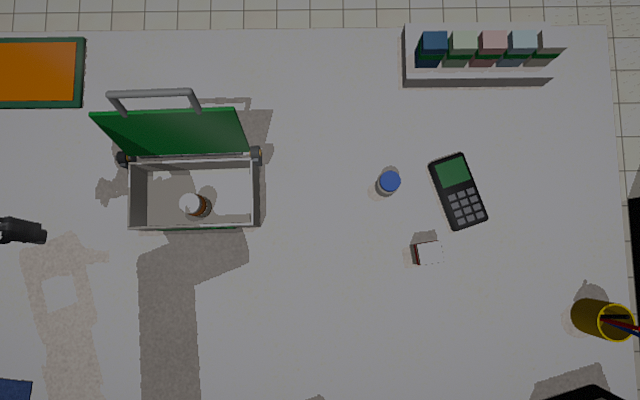

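The jar stands in the box (top picture (192,204), scene (396,328)). The lid bar is still at (150,98), and the white jar, carton and terminal sit at their starting pixels. Handing in.

```bash
python3 -c "
from bench import bot
print(bot.sign_off())"
```

```text
the job is handed in; nothing more can be done
None
```

The lid stands open by itself and the amber jar stands upright, let go, on the floor of the box. I handed the job in at about 23 s; no verdict is reported.

**Lid:**
- I gripped the bar from above and swung the lid up. It met the stay before about 1.55 rad and needed a steady 7–8 N until about 1.82 rad.
- It then gave about 3 mm at around 12 N and stopped hard. I held 14.4 N and then 14.8 N there with no further movement, below the 18 N that bends the hinge.
- After I let go, the forces fell to about zero and the lid stayed back. The camera puts it at about 1.82 rad and the arm at 1.84 rad.
- I could only feel the catch go home through that travel and hard stop, not read it directly.

**Jar:**
- I set the jar down slowly. It touched the floor at the expected height with 6.7 N, and I then opened the fingers and backed away.
- The last pictures show it upright inside the box, and the white jar, carton and terminal where they were at the start.

**Disagreements:**
- The two cameras differed by 3–6 mm on the bar and the jar, so I used their average.
- Pushing the lid left the tool tilted by about 0.1 rad, so I gripped the jar along the direction where the tilt would not tip it.

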